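# Park the sieve scraper in the sloping rack

### The job

Pick up the teal sieve scraper lying on the bench and slide it, blade first, fully home into the empty slot of the sloping scraper rack beside the red one, then let go and leave it parked there. The white slot insert has been clamped at an unknown height, so feel for the blue sill and slide the blade in gently, without forcing it; leave the sieve, the bottle and the tub where they stand.

Things in the scene. Friction and masses are not known exactly. Their poses are not given: they have to be found in the camera images.
- scraper: Teal plastic hand scraper, 195 mm long, about 90 g, lying flat. Origin: underside at the place to grip, near its centre of mass. x points to the handle end, z up out of the flat. Handle 26 mm wide (y), z 0 to 22 mm, x -35 to +70 mm. Blade: plate 60 mm wide, z 0 to 4 mm, from x=-35 to its straight tip edge at x=-125 mm.
- blade_tip (a point): Middle of the scraper's blade tip edge, at mid thickness: (-125, 0, 2) mm in the scraper's frame.
- rack: Grey fixed stand, base plate 180 x 210 x 10 mm; origin: centre of its underside. x points to the side where the slots open (to the robot's left, roughly), z up. Between two grey cheeks it holds a white sloping block, the insert, with two slots: the one at -y is empty; the one at +y, 90 mm away, holds a red scraper of the same shape.
- guide: Frame of the empty slot, fixed to the rack. x points out of the slot, 40 degrees above horizontal; y across; z normal to the slot, upward. Origin: centre of the slot mouth with the insert at mid height; the insert is clamped up to 10 mm lower or higher along z (not measured). Slot: 7 mm high, 68 mm wide (y), 70 mm deep, from x=0 to its back stop at x=-70 mm.
- sill_edge (a point): Front edge of the sill for the insert at mid height, (14, 0, -3.5) mm in the guide frame; shifts with the insert's unknown height. The slot's blue floor plate (8 mm thick) sticks out level to here, so a blade can be set down on it; the block above (20 mm thick) and below ends at x=0.
- cheek (a point): Inner face of the grey cheek on the -y side of the empty slot, (-43, -49, 0) mm in the guide frame; the cheek spans x -84 to -2 and z -20 to +20 mm there.
- sieve: Bystander: round brass sieve pan, 124 mm across, 45 mm tall; origin at the centre of its underside.
- vial: Bystander: glass bottle with blue cap, 52 mm across, 110 mm tall; origin at the centre of its underside.
- tub: Bystander: white plastic tub with green lid, 100 mm across, 160 mm tall; origin at the centre of its underside.
There are look-alikes about, which are no part of the job. Of the things like the scraper, leave any that is pink or purple; of the rest the smaller one is meant.

How it is judged (in metres and radians):
On the way, in this order (a step that is already met when the one before it is completed fails the run):
1. the scraper is lifted clear of the bench (height (world z) of blade_tip above 0.05 m), for 0.2 s.
2. the blade tip has entered the empty slot, the scraper lined up with it (x of blade_tip in the frame of guide below -0.015 m and y of blade_tip in the frame of guide between -0.012 and 0.012 m and z of blade_tip in the frame of guide between -0.013 and 0.013 m and angle between the x axis of scraper and the x axis of guide, either way round below 0.12 rad and angle between the z axis of scraper and the z axis of guide, either way round below 0.12 rad), for 0.1 s.
At the end, for the whole second after the job is handed in: The teal scraper sits in the empty slot, blade tip at most 6 mm short of the back stop, within 12 mm of the slot's centre line sideways, 13 mm of its mid height and 0.12 rad of the slot's axes, at rest and released (x of blade_tip in the frame of guide below -0.064 m and y of blade_tip in the frame of guide between -0.012 and 0.012 m and z of blade_tip in the frame of guide between -0.013 and 0.013 m and angle between the x axis of scraper and the x axis of guide, either way round below 0.12 rad and angle between the z axis of scraper and the z axis of guide, either way round below 0.12 rad and linear speed of scraper below 0.02 m/s and contact force between the fingers and scraper below 0.05 N); the robot touches nothing.
It fails at once if the scraper was forced against the rack (more than 35 N) (contact force between scraper and rack above 35 N).
It fails at once if the sieve was displaced by more than 30 mm or tipped (distance of sieve from where it was at the start of the episode above 0.03 m or angle between sieve's own z axis and vertical above 0.4 rad).
It fails at once if the bottle was displaced by more than 30 mm or tipped (distance of vial from where it was at the start of the episode above 0.03 m or angle between vial's own z axis and vertical above 0.4 rad).
It fails at once if the tub was displaced by more than 30 mm or tipped (distance of tub from where it was at the start of the episode above 0.03 m or angle between tub's own z axis and vertical above 0.4 rad).
It also fails if it takes over 42 s, if anything falls off the work surface, if the arm or the gripper's body presses on something with over 40 N, if the wrist force passes 120 N, or if a joint passes its speed limit or range.

### The arm

A 7-joint arm with a two-finger parallel gripper is mounted at the origin on the work surface. World frame = base frame: x ahead of the robot, y to its left, z up, the work surface at z = 0. Lengths are in mm, angles in degrees, forces in N, time in s.
With the tool pointing down it reaches from about 425 to 875 mm from the base axis. Payload 8.4 kg.
Tool frame: the origin (TCP) lies between the finger pads; the fingertips stand 19 mm ahead of it and the grasp point (between the pads) is the TCP; z points along the fingers, x is the direction in which the jaws open and shut, and the axes are right-handed (so a half turn about z gives the same grasp; the last joint's range is limited). The gripper opens to 87 mm and grips with 3 to 60 N. Pads are 19 mm wide; open, the fingers measure 117 mm over their backs; the gripper's body (75 mm by 190 mm) begins 51 mm behind the grasp point.
Start: joints at [-73.121, 19.091, 2.286, 83.961, -0.768, 76.965, -3.352], TCP at [249.404, 600.217, 216.046] pointing down, gripper open.
Joint ranges: [-147.57, 147.57], [-21.85, 119.76], [-74.77, 79.35], [14.55, 137.4], [-85.83, 265.84], [4.83, 119.75], [-152.11, 152.11]. Speed limits (degrees/s): [127.2, 127.2, 159.86, 159.86, 180, 180, 180].

### API

Orientations are given as a 3x3 rotation matrix whose columns are the frame's x, y, z axes.
In Python, from cell import ctrl gives the robot as it stands.
- The arm moves only by the tool drive_tool, never from a script. Its argument "commands" is a list of rows, each an object with "linear": the shift along the world's x, y, z each as a share of 30 mm, from -1 to 1, a list of three; "spin": the turn about the world's z as a share of 4 degrees, from -1 to 1; "claw": the opening, from -1 (shut) to 1 (fully open). In form: [{"linear": [x, y, z], "spin": spin, "claw": claw}, ...]. A call has exactly 8 rows; each row shifts and turns the pose as measured when the row begins; what a row does not reach is not made up. A row lasts 1/12 s, in which the tool goes at most 41.7 mm and 7.16 degrees, less where a joint would pass 70% of its speed; a pose out of reach is approached as far as the arm can. A call with a number of a shift or a turn outside -1 to 1 is refused whole. A call with a gripper value outside its range is refused whole. The fingers move at their own pace and stop on an object; "force" is the grip in N (left out, the last holds). Time passes only in rows, so rows that do not move let the fingers close, or fill a call up. It gives the time, the measured TCP pose, the force and the opening at its end, in the units of the state.
- ctrl.state(): the state, without advancing time (a new reading comes with each control period).
- ctrl.capture(name): name is "scene" or "top"; returns the picture (400x640x3 uint8, red, green, blue); there is no depth.
- ctrl.get_calibration(name): a dict with "fx", "fy", "cx", "cy" (pixels), "T" (4x4, takes a point from camera to world coordinates). Camera axes: x right, y up, looking along -z (the intrinsics and any distortion apply to the point x, -y, -z); pixel columns grow to the right and rows downward; lengths in mm; the calibration is good to about 2 mm. A picture is of the moment at which its call begins. get_calibration takes no time and is no camera call.
- ctrl.sign_off(): hands the job in, once; it reports no verdict.
Trained networks look in the newest picture that a camera, given by its name, has taken for a name from the list of things; names that differ only in an ending like _2 or _b are one class to them, and where a whole thing is asked for, a point or a joint stands for the part that bears it (a point fixed in the world has none). Each returns a list of dicts, best first, with "conf" (0 to 1); they miss things now and then, are a little off and sometimes report something else, mostly with a low value. They report only what shows in the picture. A call takes as long as a camera call. They do not tell look-alikes from the thing itself.
- ctrl.masks_of(camera, name): "region" (400x640 bool, what is visible of it) and "rect" ([left, top, width, height] in pixels, round what is visible of it).
The state is a dict: "clock": time; "joint_pos": joint angles; "dq": joint speeds; "effort": joint torques, N m; "tcp_pos": TCP position; "ee_rot": TCP orientation; "ft_force": force on the tool from outside, world axes, zero at the start; "moment": the same for the moment, N m; "gripper_width": finger opening in mm.
Only numpy, scipy, OpenCV 4.12 (cv2) and the standard library are available. Lean on these libraries where they do the work, as an engineer would, in place of code of your own. Each camera call takes 0.05 s, during which the arm holds its last target.

## Working session

There is one attempt and no reset: what is moved stays moved. The work goes in short steps, Python scripts to look and compute and a tool call to move; the robot and the scene stay as the last step left them, time stands still between calls to the robot, and variables do not carry over. Pictures are saved under pics/ and viewed, and the job is handed in when it is done.

Besides the shell and the picture viewer there is one more tool, called by a JSON object that holds its "fn" and its "kwargs". drive_tool: Moves the arm, as the interface text tells. Its arguments: {"type":"object","properties":{"commands":{"type":"array","items":{"type":"object","properties":{"linear":{"type":"array","items":{"type":"number"}},"spin":{"type":"number"},"claw":{"type":"number"}}}},"force":{"type":"number"}},"required":["commands"]}

```bash
ls; mkdir -p pics; python3 - <<'E'
from cell import ctrl
import cv2,numpy as np
s=ctrl.state();print(s)
for n in("scene","top"):
    im=ctrl.capture(n);cv2.imwrite(f"pics/{n}0.png",im[:,:,::-1]);print(n,ctrl.get_calibration(n))
    for k in("scraper","rack","sieve","vial","tub"):
        print(k,[(round(d["conf"],2),d["rect"]) for d in ctrl.masks_of(n,k)])
E
```

```text
pics
{'clock': 0.0, 'joint_pos': array([-73.12150729,  19.13185145,   2.2857531 ,  84.00975867,
        -0.76765133,  76.9646361 ,  -3.35197632]), 'dq': array([-0.01278012,  0.01886249,  0.09073204, -0.06493148,  0.08845673,
        0.08627716,  0.07459137]), 'effort': array([-3.78097475e-04, -6.56346059e+01,  1.33505300e+00, -4.03831351e+01,
       -5.98726468e-02,  4.43353993e-02,  1.26991440e-04]), 'tcp_pos': array([249.25771628, 599.80666548, 215.16961331]), 'ee_rot': array([[ 3.83721871e-01,  9.23448578e-01, -4.99999600e-04],
       [ 9.23447355e-01, -3.83722179e-01, -1.50745417e-03],
       [-1.58391734e-03,  1.16719826e-04, -9.99998739e-01]]), 'ft_force': array([0.5405698 , 0.65264337, 0.39903763]), 'moment': array([-0.05809769,  0.00650603,  0.02617446]), 'gripper_width': 86.87521783774895}
scene {'fx': 517.6395659573492, 'fy': 517.6395659573492, 'cx': 318.6786197614875, 'cy': 197.56956579231354, 'T': array([[ 8.16608302e-01, -4.47713864e-01,  3.64284472e-01,
         1.14147602e+03],
       [ 5.77190654e-01,  6.31942404e-01, -5.17203777e-01,
        -7.60782164e+02],
       
[... 630 characters left out ...]
 array([[ 4.59397803e-02,  9.75908136e-01, -2.13290524e-01,
         2.97648782e+02],
       [-9.98936457e-01,  4.40387850e-02, -1.36579573e-02,
        -4.51833159e+00],
       [-3.93585614e-03,  2.13691124e-01,  9.76893348e-01,
         1.43474118e+03],
       [ 0.00000000e+00,  0.00000000e+00,  0.00000000e+00,
         1.00000000e+00]])}
scraper [(0.95, [169.3, 125.9, 71.4, 50.3]), (0.86, [116.3, 213.2, 88.0, 44.3]), (0.67, [213.8, 192.2, 50.9, 49.5]), (0.67, [249.0, 250.4, 63.6, 31.4])]
rack []
sieve [(0.87, [277.0, 131.1, 38.0, 43.1])]
vial [(0.79, [339.1, 146.5, 17.3, 20.6])]
tub [(0.91, [452.6, 188.5, 48.1, 43.2]), (0.4, [345.4, 188.7, 82.5, 84.9]), (0.21, [339.9, 145.5, 16.8, 21.2])]
```

View pics/scene0.png

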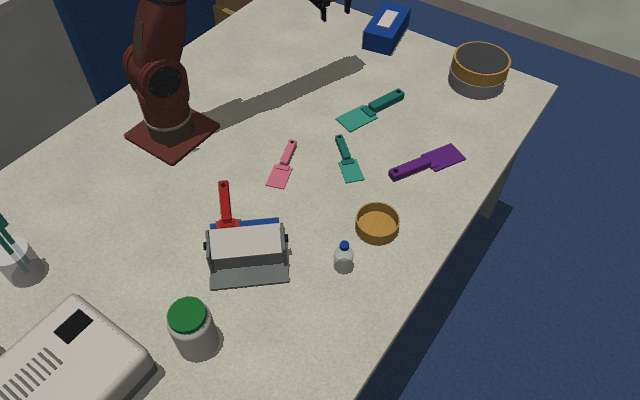

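View pics/top0.png

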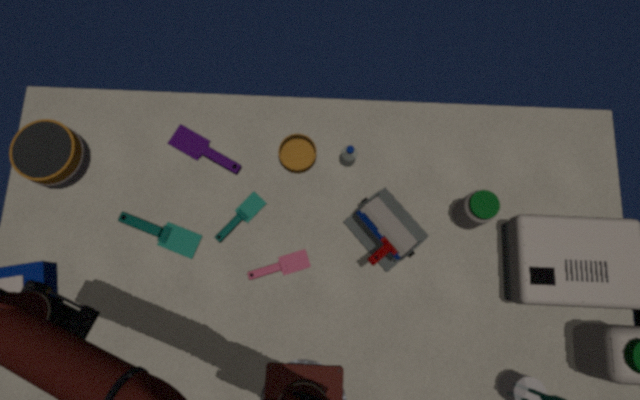

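```bash
python3 - <<'E'
import cv2
a=cv2.imread("pics/scene0.png");b=cv2.imread("pics/top0.png")
c=cv2.resize(a[165:300,190:300],None,fx=5,fy=5,interpolation=cv2.INTER_CUBIC)[:600]
cv2.imwrite("pics/z1.png",c)
cv2.imwrite("pics/z2.png",cv2.resize(b[180:280,335:435],None,fx=6,fy=6,interpolation=cv2.INTER_CUBIC))
cv2.imwrite("pics/z3.png",cv2.resize(b[180:255,205:275],None,fx=7,fy=7,interpolation=cv2.INTER_CUBIC))
E
```

```text
(no output)
```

View pics/z1.png

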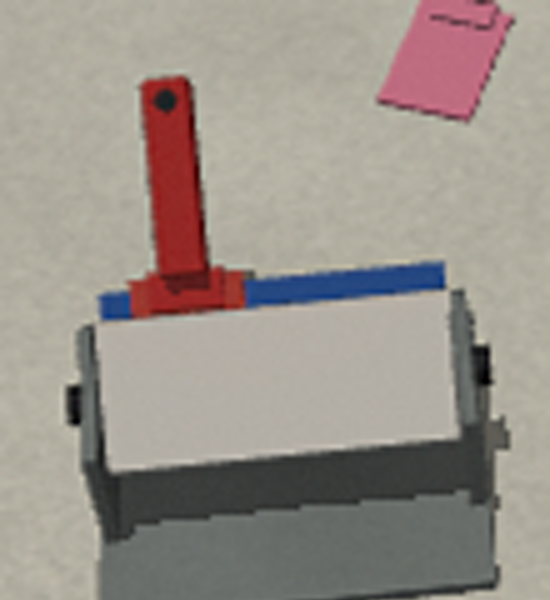

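View pics/z2.png

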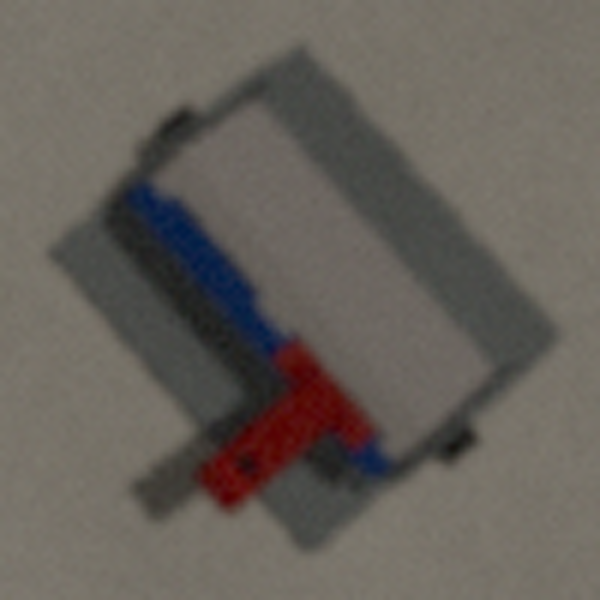

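View pics/z3.png

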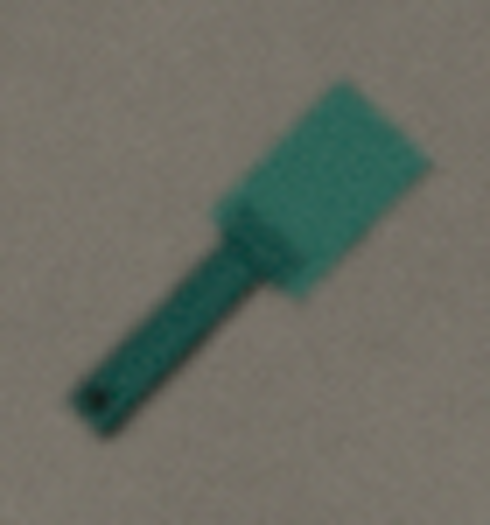

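```bash
cat > h.py <<'E'
import numpy as np,cv2
from scipy.optimize import least_squares
from cell import ctrl
def proj(n,P):
    c=ctrl.get_calibration(n);T=c["T"];P=np.atleast_2d(P)
    q=(P-T[:3,3])@T[:3,:3]
    return np.c_[c["fx"]*q[:,0]/-q[:,2]+c["cx"],c["fy"]*-q[:,1]/-q[:,2]+c["cy"]]
def ray(n,uv,z):
    c=ctrl.get_calibration(n);T=c["T"]
    d=T[:3,:3]@np.array([(uv[0]-c["cx"])/c["fx"],-(uv[1]-c["cy"])/c["fy"],-1]);o=T[:3,3]
    return o+d*(z-o[2])/d[2]
def Rz(a):
    c,s=np.cos(a),np.sin(a);return np.array([[c,-s,0],[s,c,0],[0,0,1.]])
def zoom(n,f,box,fx,out):
    a=cv2.imread(f);x,y,w,h=box
    cv2.imwrite(out,cv2.resize(a[y:y+h,x:x+w],None,fx=fx,fy=fx,interpolation=cv2.INTER_CUBIC))
E
python3 - <<'E'
from h import *
zoom("scene","pics/scene0.png",(325,125,50,65),9,"pics/z4.png")
U=lambda p,f,o:((np.array(p)+.5)/f-.5+np.array(o))
t=[U(p,7,(205,180)) for p in[(343,78),(433,162),(218,215),(303,298),(72,400),(108,437)]]
for p,z in zip(t,[4,4,4,4,22,22]):print(ray("top",p,z).round(1))
c=[U(p,6,(335,180)) for p in[(305,45),(555,330),(310,550),(52,250)]]
for p in c:print(ray("top",p,10).round(1))
for n,k in(("sieve",0),("vial",0),("tub",0)):pass
for n,uv,z in(("top",(297,153),45),("top",(349,154),50),("top",(484,205),160)):print(n,ray(n,uv,z).round())
E
```

```text
[641.8 192.    4. ]
[603.8 147.6   4. ]
[574.4 244.9   4. ]
[537.5 202.9   4. ]
[483.4 300.6  22. ]
[467.5 282.9  22. ]
[ 671.6 -235.    10. ]
[ 522.3 -368.2   10. ]
[ 401.3 -240.1   10. ]
[ 553.1 -101.8   10. ]
top [763.  56.  45.]
top [ 765. -111.   50.]
top [ 592. -494.  160.]
```

View pics/z4.png

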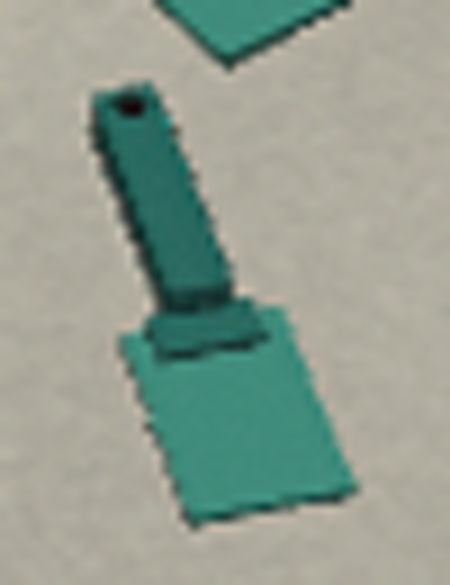

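```bash
cat > fit.py <<'E'
from h import *
U=lambda p,f,o:((np.array(p)+.5)/f-.5+np.array(o))
# scraper: pts in scraper frame; handle x dir ~ (-.77,.64)
top=[U(p,7,(205,180)) for p in[(343,78),(433,162),(218,215),(303,298),(72,400),(108,437)]]
sc=[U(p,9,(325,125)) for p in[(355,487),(188,518),(285,308),(122,340),(152,85),(95,97)]]
# y = z x x = (-.64,-.77): corner (641,192) is -y
S=np.array([(-125,-30,4),(-125,30,4),(-35,-30,4),(-35,30,4),(70,-13,22),(70,13,22)],float)
def W(p):return S@Rz(p[2]).T+[p[0],p[1],0]
f=lambda p:np.r_[(proj("top",W(p))-top).ravel(),(proj("scene",W(p))-sc).ravel()]
r=least_squares(f,[530,250,2.45]);print("scraper",r.x[:2].round(1),np.degrees(r.x[2]).round(2));print(r.fun.reshape(-1,2).round(2).tolist())
for n,q in(("top",top),("scene",sc)):
    g=lambda p:(proj(n,W(p))-q).ravel()
    rr=least_squares(g,[530,250,2.45]);print(n,rr.x[:2].round(1),np.degrees(rr.x[2]).round(2))
# rack
tb=[U(p,6,(335,180)) for p in[(305,45),(555,330),(310,550),(52,250)]]
B=np.array([(-90,-105,10),(-90,105,10),(90,105,10),(90,-105,10)],float)
sU=lambda p:U(p,5,(190,165)); tU=lambda p:U(p,6,(335,180))
a=np.radians(40);Rg=np.array([[np.cos(a),0,-np.sin(a)],[0,1,0],[np.sin(a),0,np.cos(a)]])
def G(p,Q):  # guide pts -> world
    return (np.atleast_2d(Q)@Rg.T+[p[3],-45,p[4]])@Rz(p[2]).T+[p[0],p[1],0]
def Bw(p,Q):return np.atleast_2d(Q)@Rz(p[2]).T+[p[0],p[1],0]
# p: X,Y,yaw,xg,zg,h,L,ymin,ymax,yred, 
def res(p):
    h,L,y0,y1,yr=p[5:10]
    o=[(proj("top",Bw(p,B))-tb).ravel(),(proj("scene",Bw(p,[[-90,-105,10]]))-sU((497,583))).ravel()]
    H=[ # guide pt, cam, pix
     ((14,y0,-3.5+h),"scene",sU((445,263))),((14,y1,-3.5+h),"scene",sU((100,296))),
     ((0,y0,23.5+h),"scene",sU((448,291))),((0,y1,23.5+h),"scene",sU((98,322))),
     ((-L,y0,23.5+h),"scene",sU((463,438))),((-L,y1,23.5+h),"scene",sU((106,472))),
     ((125,90+yr+13,18.5+h),"scene",sU((140,83))),((125,90+yr-13,18.5+h),"scene",sU((188,78))),
     ((14,y0,-3.5+h),"top",tU((128,190))),((14,y1,-3.5+h),"top",tU((372,473))),
     ((0,y0,23.5+h),"top",tU((155,170))),((0,y1,23.5+h),"top",tU((393,468))),
     ((-L,y0,23.5+h),"top",tU((262,98))),((-L,y1,23.5+h),"top",tU((495,362))),
     ((125,90+yr+13,18.5+h),"top",tU((230,512))),((125,90+yr-13,18.5+h),"top",tU((198,472))),
     ((-2,-52,20),"scene",sU((458,291))),((-84,-52,20),"scene",sU((472,424))),
    ]
    for q,n,u in H:o.append((proj(n,G(p,q))[0]-u)*(1 if q[1]!=-52 else .5))
    o.append([yr/4,h/10])
    return np.concatenate(o)
if __name__=="__main__":
    r=least_squares(res,[535,-236,2.4,0,80,0,80,-48,138,0],x_scale=[10,10,.1,10,10,10,10,10,10,3],loss="soft_l1")
    p=r.x;print(p.round(2),np.degrees(p[2]).round(2));np.save("p.npy",p)
    print(res(p)[:-2].reshape(-1,2).round(1).tolist())
    print("mouth nominal",G(p,[0,0,0]).round(1),"sill mid actual",G(p,[14,0,-3.5+p[5]]).round(1))
    ims={n:cv2.imread(f"pics/{n}0.png") for n in("scene","top")}
    h,L,y0,y1,yr=p[5:10]
    polys=[G(p,[(14,y0,-3.5+h),(14,y1,-3.5+h),(0,y1,-3.5+h),(0,y0,-3.5+h)]),G(p,[(0,y0,23.5+h),(0,y1,23.5+h),(-L,y1,23.5+h),(-L,y0,23.5+h)]),Bw(p,B),
     G(p,[(-2,-49,20),(-84,-49,20),(-84,-49,-20),(-2,-49,-20)]),G(p,[(125,90+yr+13,18.5+h),(125,90+yr-13,18.5+h),(20,90+yr-13,18.5+h),(20,90+yr+13,18.5+h)])]
    for n,(x,y,w,hh),k in(("scene",(190,165,110,130),4.6),("top",(335,180,100,100),6)):
        im=cv2.resize(ims[n][y:y+hh,x:x+w],None,fx=k,fy=k,interpolation=cv2.INTER_CUBIC)
        for P in polys:cv2.polylines(im,[((proj(n,P)-[x,y]+.5)*k-.5).round().astype(int)],True,(0,255,255),1)
        cv2.imwrite(f"pics/fit_{n}.png",im)
E
python3 fit.py
```

```text
scraper [530.  247.2] 139.86
[[0.82, -0.89], [1.26, -0.67], [-0.79, -0.55], [0.37, 0.05], [-0.51, -0.46], [0.18, -0.16], [0.2, -0.15], [0.22, 0.07], [-0.6, -0.64], [-0.45, -0.77], [0.17, -1.04], [-1.08, -1.0]]
top [528.4 247.7] 140.25
scene [532.1 245.8] 139.42
[ 537.71 -237.85    2.3    49.27   84.15    2.14   81.25  -47.44  138.17
    1.49] 131.89
[[-0.1, -1.3], [2.2, 0.9], [0.3, 0.6], [-0.3, -0.8], [0.2, -1.0], [0.2, -0.4], [0.1, -0.6], [0.1, -0.2], [-0.4, 0.1], [-0.2, 0.8], [0.8, 0.8], [0.0, -0.5], [0.3, -0.4], [-0.9, 1.5], [-0.7, 2.2], [2.1, -1.7], [3.8, -3.4], [-2.6, 1.4], [-1.6, 3.1], [1.6, -0.3], [0.7, -1.0], [-0.1, 0.1], [-0.1, 2.1]]
mouth nominal [[ 538.3 -171.1   84.2]] sill mid actual [[ 530.6 -162.5   92.1]]
```

View pics/fit_scene.png

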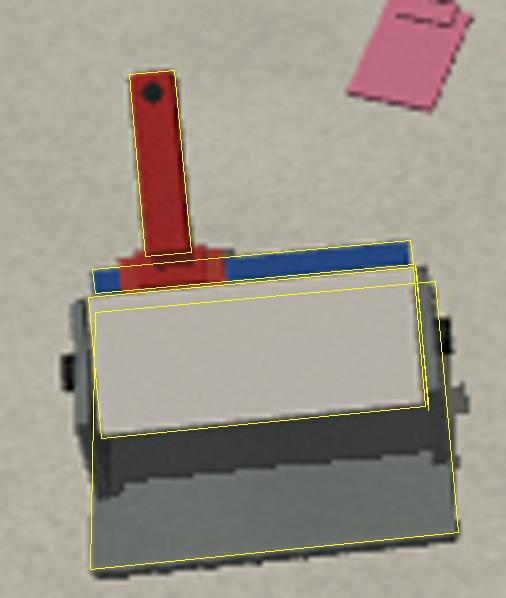

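View pics/fit_top.png

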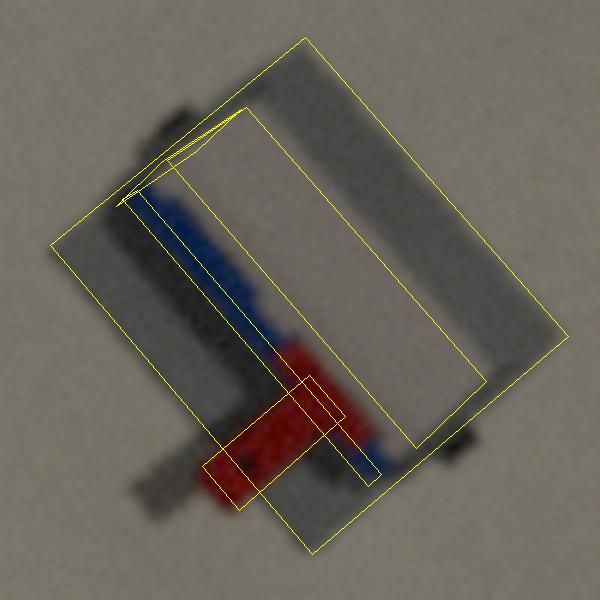

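```bash
python3 - <<'E'
from h import *
for u in[(190,258),(202,240),(165,222),(122,216),(250,275),(219,240)]:print(u,ray("top",u,10).round())
g=np.array([530,247.2])+56*np.array([np.cos(np.radians(139.9)),np.sin(np.radians(139.9))])
print("grip",g)
E
sed -e 's/p\[5:10\]/p[5:10]; t,ox,oy,qx,qy=p[10:15]/' -e 's/23\.5+h/3.5+t+h/g' fit.py > fit2.py
python3 - <<'E'
s=open('fit2.py').read()
s=s.replace('''o.append([yr/4,h/10])''','''o=[np.asarray(v) for v in o]
    D={"top":np.array([ox,oy]),"scene":np.array([qx,qy])}
    o[0]=o[0]+np.tile(D["top"],4);o[1]=o[1]+D["scene"]
    for i,(q,n,u) in enumerate(H):o[2+i]=o[2+i]+D[n]*(1 if q[1]!=-52 else .5)
    P=p[15:18];o.append((proj("top",W(P))-top+D["top"]).ravel());o.append((proj("scene",W(P))-sc+D["scene"]).ravel())
    o.append([yr/2,h/10,ox,oy,qx,qy])''')
s=s.replace("-48,138,0],","-48,138,0,20,0,0,0,0,530,247,2.44],").replace("10,10,10,10,10,3]","10,10,10,10,10,3,10,1,1,1,1,10,10,.1]").replace("[:-2].reshape","[:-6].reshape")
s=s.replace("proj(n,P)-[x,y]","proj(n,P)+p[[11,12] if n=='top' else [13,14]]-[x,y]").replace('"p.npy"','"p2.npy"')
open('fit2.py','w').write(s)
E
python3 fit2.py
```

```text
(190, 258) [414. 375.  10.]
(202, 240) [473. 343.  10.]
(165, 222) [525. 467.  10.]
(122, 216) [538. 607.  10.]
(250, 275) [370. 183.  10.]
(219, 240) [475. 289.  10.]
grip [487.16440155 283.27092327]
scraper [530.  247.2] 139.86
[[0.82, -0.89], [1.26, -0.67], [-0.79, -0.55], [0.37, 0.05], [-0.51, -0.46], [0.18, -0.16], [0.2, -0.15], [0.22, 0.07], [-0.6, -0.64], [-0.45, -0.77], [0.17, -1.04], [-1.08, -1.0]]
top [528.4 247.7] 140.25
scene [532.1 245.8] 139.42Traceback (most recent call last):
  File "fit2.py", line 46, in <module>
    r=least_squares(res,[535,-236,2.4,0,80,0,80,-48,138,0,20,0,0,0,0,530,247,2.44],x_scale=[10,10,.1,10,10,10,10,10,10,3,10,1,1,1,1,10,10,.1],loss="soft_l1")
    return func(*args, **kwargs)
    result = trf(vector_fun.fun, vector_fun.jac, x0, f0, J0, lb, ub, ftol, xtol,
                 gtol, max_nfev, x_scale, loss_function, tr_solver,
                 tr_options.copy(), verbose, callback=callback_wrapped)
    return trf_no_bounds(
        fun, jac, x0, f0, J0, ftol, xtol, gtol, max_nfev, x_scale,
        loss_function, tr_solver, tr_options, verbose, call
[... 660 characters left out ...]
                ^^^
    df = [f_eval - f0 for f_eval in f_evals]
                                    ^^^^^^^
    f = np.atleast_1d(self.fun(x, *self.args, **self.kwargs))
                      ~~~~~~~~^^^^^^^^^^^^^^^^^^^^^^^^^^^^^^
    return np.atleast_1d(self.fun(x))
                         ~~~~~~~~^^^
    return self.f(x, *self.args, **self.kwargs)
           ~~~~~~^^^^^^^^^^^^^^^^^^^^^^^^^^^^^^
  File "fit2.py", line 37, in res
    for q,n,u in H:o.append((proj(n,G(p,q))[0]-u)*(1 if q[1]!=-52 else .5))
                             ~~~~^^^^^^^^^^
  File "h.py", line 5, in proj
    c=ctrl.get_calibration(n);T=c["T"];P=np.atleast_2d(P)
ValueError: time passes only in moves, steps and waits
```

```bash
python3 - <<'E'
from cell import ctrl
try:
    import pickle
    pickle.dump({n:ctrl.get_calibration(n) for n in("scene","top")},open("cal.pkl","wb"));print("ok")
except Exception as e:print(e)
print(ctrl.state()["clock"])
E

```

```text
ok
0.6
```

```bash
sed -i 's/^from cell import ctrl/import pickle\nCAL=pickle.load(open("\.\/cal.pkl","rb"))/; s/ctrl.get_calibration(n)/CAL[n]/' h.py; python3 fit2.py; grep -n "W(P)" fit2.py | head -2
```

```text
scraper [530.  247.2] 139.86
[[0.82, -0.89], [1.26, -0.67], [-0.79, -0.55], [0.37, 0.05], [-0.51, -0.46], [0.18, -0.16], [0.2, -0.15], [0.22, 0.07], [-0.6, -0.64], [-0.45, -0.77], [0.17, -1.04], [-1.08, -1.0]]
top [528.4 247.7] 140.25
scene [532.1 245.8] 139.42
[ 5.3754e+02 -2.3820e+02  2.3000e+00  4.8890e+01  8.7780e+01  2.1300e+00
  8.1530e+01 -4.7830e+01  1.3762e+02  6.2000e-01  1.6240e+01 -2.3000e-01
  1.4000e-01  7.0000e-02  7.0000e-01  5.2947e+02  2.4758e+02  2.4400e+00] 131.97
[[-0.3, -1.1], [2.1, 1.1], [0.2, 0.8], [-0.4, -0.6], [0.2, -0.3], [0.2, -0.4], [-0.0, -0.5], [0.1, -0.3], [-0.3, 0.1], [-0.2, 0.8], [1.0, 0.9], [0.0, -0.6], [0.3, -0.4], [-0.9, 1.4], [-0.5, 2.1], [1.4, -1.2], [3.1, -3.0], [-3.3, 1.9], [-2.2, 3.5], [1.6, -0.5], [0.7, -1.2], [-0.1, 0.1], [-0.2, 2.1], [0.4, -0.6], [0.9, -0.4], [-1.1, -0.3], [0.0, 0.3], [-0.9, -0.2], [-0.2, 0.1], [0.2, 0.4], [0.3, 0.6], [-0.6, -0.1], [-0.4, -0.2], [0.2, -0.5], [-1.1, -0.4]]
mouth nominal [[ 538.3 -171.8   87.8]] sill mid actual [[ 530.5 -163.1   95.7]]
42:    P=p[15:18];o.append((proj("top",W(P))-top+D["top"]).ravel());o.append((proj("scene",W(P))-sc+D["scene"]).ravel())
```

```bash
python3 -c "
import cv2,numpy as np
a=cv2.imread('pics/fit_scene.png');b=cv2.imread('pics/fit_top.png')
b=cv2.resize(b,(400,400));a=cv2.resize(a,None,fx=.78,fy=.78)
c=np.zeros((600,800,3),np.uint8);c[:a.shape[0],:a.shape[1]]=a[:600];c[:400,400:]=b;cv2.imwrite('pics/f2.png',c)"
```

```text
(no output)
```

View pics/f2.png

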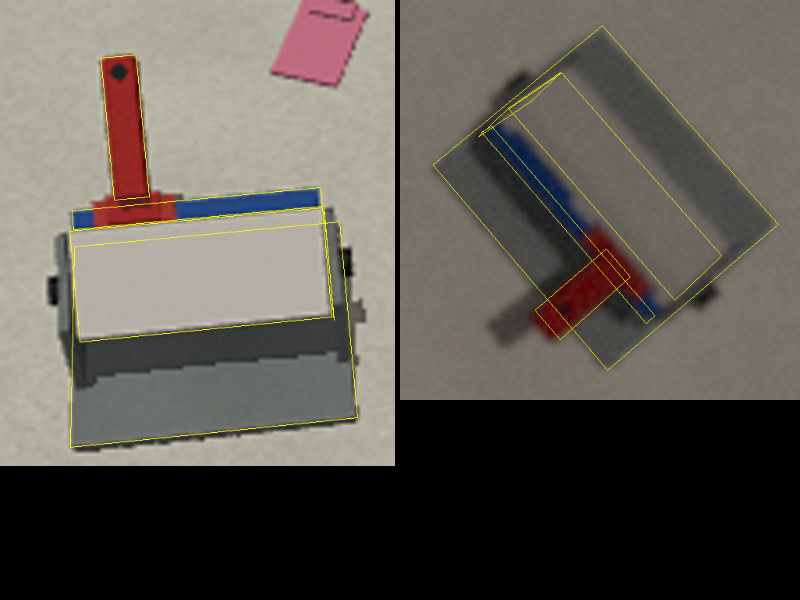

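```bash
sed -e 's/((0,y0,3.5+t+h),"top"/((0,y0,3.5+h),"top"/; s/((0,y1,3.5+t+h),"top"/((0,y1,3.5+h),"top"/' -e 's/o.append(\[yr\/2/o.append([(t-20)*2,yr\/2/; s/\[:-6\]/[:-7]/' -e 's/(0,y1,-3.5+h),(0,y0,-3.5+h)/(0,y1,3.5+h),(0,y0,3.5+h)/' fit2.py>fit3.py; python3 fit3.py|tail -6;  python3 -c "
import cv2,numpy as np
a=cv2.imread('pics/fit_scene.png');b=cv2.imread('pics/fit_top.png')
b=cv2.resize(b,(400,400));a=cv2.resize(a,None,fx=.78,fy=.78)
c=np.zeros((600,800,3),np.uint8);c[:a.shape[0],:a.shape[1]]=a[:600];c[:400,400:]=b;cv2.imwrite('pics/f3.png',c)"
```

```text
scene [532.1 245.8] 139.42
[ 5.3738e+02 -2.3804e+02  2.3000e+00  4.5810e+01  9.1400e+01  2.2800e+00
  7.9930e+01 -4.7780e+01  1.3669e+02  7.4000e-01  2.0130e+01 -2.0000e-01
  1.3000e-01  9.0000e-02  7.2000e-01  5.2942e+02  2.4764e+02  2.4400e+00] 131.77
[[-0.1, -1.1], [2.0, 1.3], [0.0, 0.8], [-0.4, -0.7], [0.1, -0.2], [0.3, -0.2], [0.2, -0.6], [0.1, -0.1], [-0.3, 0.1], [-0.2, 0.6], [0.8, 0.5], [-0.1, -0.7], [0.3, -0.6], [0.0, 0.4], [0.2, 1.1], [-0.8, 0.9], [0.3, -1.3], [-1.7, 0.4], [-0.8, 2.2], [2.5, -1.3], [1.6, -2.0], [-0.1, 0.2], [-0.2, 2.3], [0.5, -0.6], [0.9, -0.4], [-1.1, -0.3], [0.0, 0.3], [-0.8, -0.2], [-0.1, 0.1], [0.2, 0.4], [0.3, 0.6], [-0.6, -0.1], [-0.4, -0.2], [0.2, -0.5], [-1.1, -0.4]]
mouth nominal [[ 540.4 -173.9   91.4]] sill mid actual [[ 532.8 -165.3   99.5]]
```

View pics/f3.png

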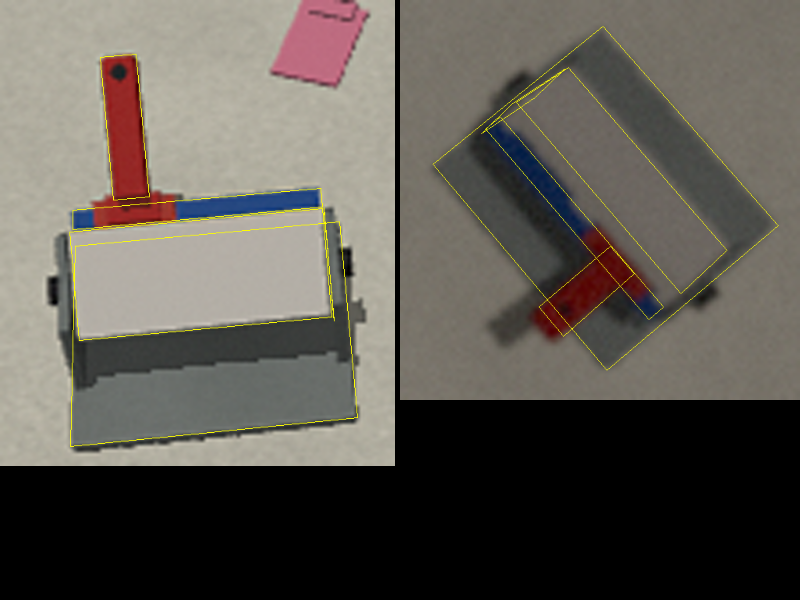

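```bash
sed -e 's/q\[1\]!=-52 else .5/q[1]!=-52 and q[0]!=125 else .15/g' fit3.py>fit4.py; python3 fit4.py|tail -5;  python3 -c "
import cv2,numpy as np
a=cv2.imread('pics/fit_scene.png');b=cv2.imread('pics/fit_top.png')
b=cv2.resize(b,(400,400));a=cv2.resize(a,None,fx=.78,fy=.78)
c=np.zeros((600,800,3),np.uint8);c[:a.shape[0],:a.shape[1]]=a[:600];c[:400,400:]=b;cv2.imwrite('pics/f4.png',c)"
```

```text
[ 5.3812e+02 -2.3835e+02  2.3000e+00  4.2890e+01  9.5570e+01  4.0000e-01
  7.9410e+01 -4.7330e+01  1.3625e+02  5.0000e-02  2.0090e+01 -3.6000e-01
  2.9000e-01  5.0000e-02  5.5000e-01  5.2995e+02  2.4713e+02  2.4400e+00] 131.78
[[-0.2, -1.1], [1.9, 1.2], [-0.0, 0.8], [-0.5, -0.7], [0.2, -0.1], [0.2, -0.3], [0.3, -0.7], [0.0, -0.1], [-0.3, 0.1], [-0.3, 0.5], [0.9, 0.3], [0.0, -0.1], [0.1, -0.1], [0.6, -0.1], [0.6, 0.4], [-0.2, 0.4], [0.8, -1.9], [-1.2, 0.0], [-0.4, 1.6], [0.4, -0.3], [0.3, -0.4], [-0.0, 0.1], [-0.0, 0.7], [0.5, -0.6], [0.9, -0.4], [-1.1, -0.3], [0.0, 0.3], [-0.8, -0.2], [-0.1, 0.1], [0.3, 0.4], [0.3, 0.6], [-0.6, -0.1], [-0.4, -0.2], [0.2, -0.5], [-1.1, -0.4]]
mouth nominal [[ 543.1 -176.4   95.6]] sill mid actual [[ 534.6 -166.9  102.2]]
```

View pics/f4.png

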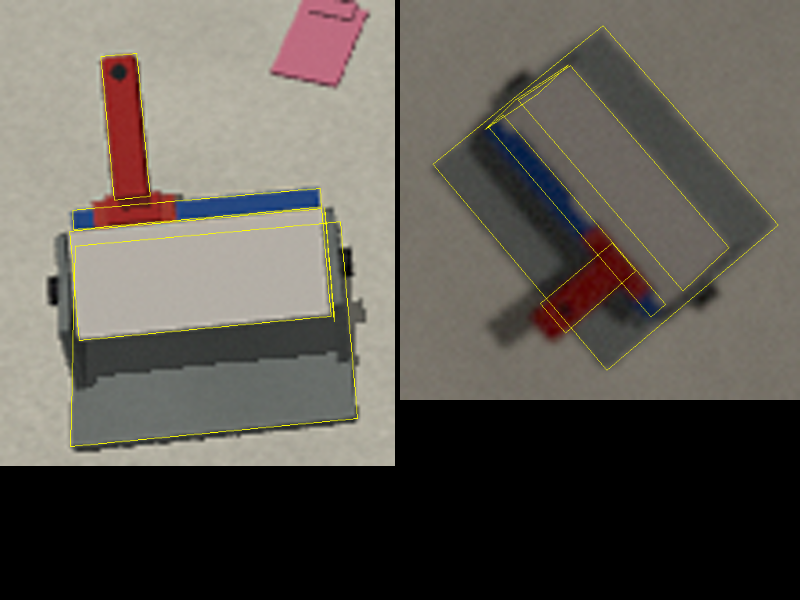

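{"fn": "drive_tool", "kwargs": {"commands": [{"linear": [0.72, -0.96, 0], "spin": -0.4, "claw": 0.1}, {"linear": [0.72, -0.96, 0], "spin": -0.4, "claw": 0.1}, {"linear": [0.72, -0.96, 0], "spin": -0.4, "claw": 0.1}, {"linear": [0.72, -0.96, 0], "spin": -0.4, "claw": 0.1}, {"linear": [0.72, -0.96, 0], "spin": -0.4, "claw": 0.1}, {"linear": [0.72, -0.96, 0], "spin": -0.4, "claw": 0.1}, {"linear": [0.72, -0.96, 0], "spin": -0.4, "claw": 0.1}, {"linear": [0.72, -0.96, 0], "spin": -0.4, "claw": 0.1}], "force": 3}}

```text
clock: 1.27
tcp_pos: [418.1, 367.2, 215.4]
ee_rot: [[0.572, 0.82, -0.003], [0.82, -0.572, 0.005], [0.002, -0.005, -1.0]]
ft_force: [0.0, 1.0, -0.1]
gripper_width: 49.6
```

{"fn": "drive_tool", "kwargs": {"commands": [{"linear": [0.77, -0.93, -0.8], "spin": -0.4, "claw": 0.1}, {"linear": [0.77, -0.93, -0.8], "spin": -0.4, "claw": 0.1}, {"linear": [0.77, -0.93, -0.8], "spin": -0.4, "claw": 0.1}, {"linear": [0, 0, -0.9], "spin": -0.1, "claw": 0.1}, {"linear": [0, 0, -0.9], "spin": 0, "claw": 0.1}, {"linear": [0, 0, -0.9], "spin": 0, "claw": 0.1}, {"linear": [0, 0, 0], "spin": 0, "claw": 0.1}, {"linear": [0, 0, 0], "spin": 0, "claw": 0.1}]}}

```text
clock: 1.93
tcp_pos: [494.5, 273.1, 66.0]
ee_rot: [[0.662, 0.75, 0.008], [0.749, -0.662, 0.009], [0.012, 0.0, -1.0]]
ft_force: [0.1, -0.2, 0.5]
gripper_width: 47.6
```

{"fn": "drive_tool", "kwargs": {"commands": [{"linear": [-0.25, 0.33, -0.3], "spin": 0.3, "claw": 0.1}, {"linear": [0, 0, 0], "spin": 0, "claw": 0.1}, {"linear": [0, 0, -0.3], "spin": 0, "claw": 0.1}, {"linear": [0, 0, 0], "spin": 0, "claw": 0.1}, {"linear": [0, 0, 0], "spin": 0, "claw": 0.1}, {"linear": [0, 0, 0], "spin": 0, "claw": 0.1}, {"linear": [0, 0, 0], "spin": 0, "claw": 0.1}, {"linear": [0, 0, 0], "spin": 0, "claw": 0.1}]}}

```text
clock: 2.6
tcp_pos: [488.3, 288.8, 53.2]
ee_rot: [[0.641, 0.767, 0.015], [0.767, -0.641, 0.015], [0.021, 0.001, -1.0]]
ft_force: [-0.4, 1.2, 0.5]
gripper_width: 47.9
```

```bash
cat > shot.py <<'E'
import sys,cv2,numpy as np
from cell import ctrl
tag=sys.argv[1];bx=[int(v) for v in sys.argv[2:]]
out=[]
for n in("scene","top"):
    im=ctrl.capture(n);cv2.imwrite(f"pics/{n}_{tag}.png",im[:,:,::-1])
    x,y=(bx[0],bx[1]) if n=="scene" else (bx[2],bx[3])
    out.append(cv2.resize(np.ascontiguousarray(im[y:y+100,x:x+100,::-1]),(400,400),interpolation=cv2.INTER_CUBIC))
cv2.imwrite(f"pics/c_{tag}.png",np.hstack(out))
s=ctrl.state();print(s["clock"],s["tcp_pos"].round(1),s["ft_force"].round(2),s["gripper_width"])
print(s["joint_pos"].round(0),"jaw",np.degrees(np.arctan2(s["ee_rot"][1,0],s["ee_rot"][0,0])).round(2))
E
python3 shot.py a 310 90 190 170
```

```text
2.7 [488.3 288.7  53.2] [ 0.26  0.6  -0.2 ] 47.80166189988298
[-49.  17.  16. 108.  -6.  55.  20.] jaw 50.12
```

View pics/c_a.png

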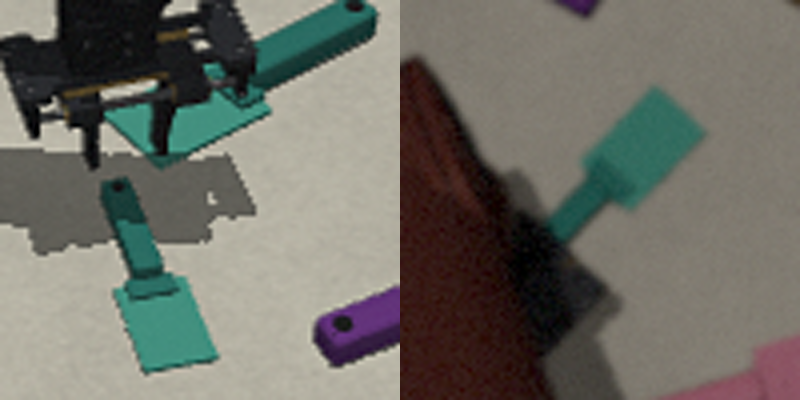

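{"fn": "drive_tool", "kwargs": {"commands": [{"linear": [-0.04, -0.18, -0.35], "spin": 0, "claw": 0.1}, {"linear": [0, 0, 0], "spin": 0, "claw": 0.1}, {"linear": [0, 0, -0.35], "spin": 0, "claw": 0.1}, {"linear": [0, 0, 0], "spin": 0, "claw": 0.1}, {"linear": [0, 0, 0], "spin": 0, "claw": 0.1}, {"linear": [0, 0, 0], "spin": 0, "claw": 0.1}, {"linear": [0, 0, 0], "spin": 0, "claw": 0.1}, {"linear": [0, 0, 0], "spin": 0, "claw": 0.1}]}}

```text
clock: 3.37
tcp_pos: [486.7, 281.7, 29.0]
ee_rot: [[0.642, 0.767, 0.013], [0.767, -0.642, 0.014], [0.019, 0.001, -1.0]]
ft_force: [0.2, 0.3, 0.7]
gripper_width: 48.0
```

{"fn": "drive_tool", "kwargs": {"commands": [{"linear": [0, 0, 0], "spin": 0, "claw": -1}, {"linear": [0, 0, 0], "spin": 0, "claw": -1}, {"linear": [0, 0, 0], "spin": 0, "claw": -1}, {"linear": [0, 0, 0], "spin": 0, "claw": -1}, {"linear": [0, 0, 0], "spin": 0, "claw": -1}, {"linear": [0, 0, 0], "spin": 0, "claw": -1}, {"linear": [0, 0, 0.2], "spin": 0, "claw": -1}, {"linear": [0, 0, 0.2], "spin": 0, "claw": -1}], "force": 3}}

```text
clock: 4.03
tcp_pos: [486.5, 281.8, 41.5]
ee_rot: [[0.642, 0.767, 0.013], [0.767, -0.642, 0.014], [0.019, 0.001, -1.0]]
ft_force: [-0.6, 0.5, 0.1]
gripper_width: 4.2
```

```bash
python3 shot.py b 310 90 190 170
```

```text
4.1333 [487.2 282.3  42.5] [ 0.37 -0.33  0.09] 1.4921419299989602
[-48.  18.  16. 109.  -6.  53.  21.] jaw 50.08
```

View pics/c_b.png

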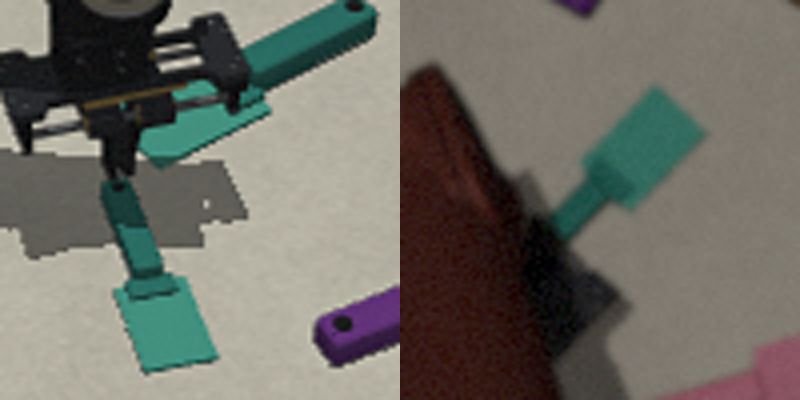

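```bash
python3 - <<'E'
from h import *
from fit import S
for P in [(487,282,23),(487,282,0),(476,292,22)]:print(P,proj("scene",P).round(1),proj("top",P).round(1))
# scraper in b pic: handle end scene
print(ray("scene",(310+118/4,90+187/4),22))
E
```

```text
scraper [530.  247.2] 139.86
[[0.82, -0.89], [1.26, -0.67], [-0.79, -0.55], [0.37, 0.05], [-0.51, -0.46], [0.18, -0.16], [0.2, -0.15], [0.22, 0.07], [-0.6, -0.64], [-0.45, -0.77], [0.17, -1.04], [-1.08, -1.0]]
top [528.4 247.7] 140.25
scene [532.1 245.8] 139.42
(487, 282, 23) [[338.7 136.5]] [[220.8 235.8]]
(487, 282, 0) [[338.5 141.5]] [[222.1 236.8]]
(476, 292, 22) [[337.7 133.7]] [[217.4 239.2]]
[489.07935164 283.3992453   22.        ]
```

```bash
python3 - <<'E'
from h import *
zoom("","pics/scene_b.png",(320,110,50,60),10,"pics/zb.png")
E
```

```text
(no output)
```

View pics/zb.png

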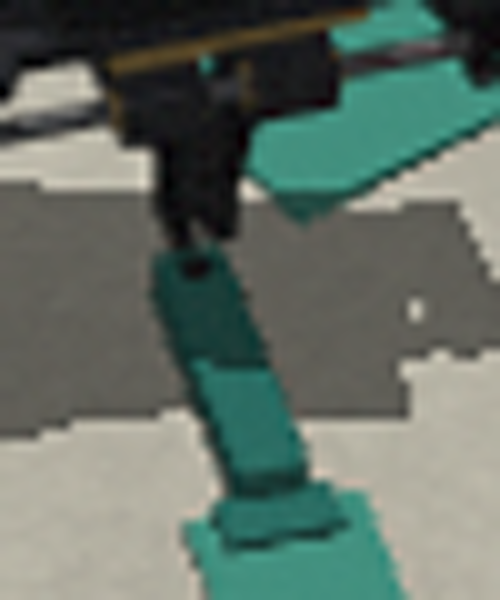

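```bash
python3 - <<'E'
from h import *
for P in [(0,0,0),(487,282,42),(487,282,93)]:print(P,proj("scene",P).round(1),proj("top",P).round(1))
zoom("","pics/top_b.png",(180,200,100,75),8,"pics/zt.png")
E
```

```text
(0, 0, 0) [[172.1 130.8]] [[303.1 404.7]]
(487, 282, 42) [[338.9 132.3]] [[219.6 234.9]]
(487, 282, 93) [[339.4 120.6]] [[216.3 232.5]]
```

View pics/zt.png

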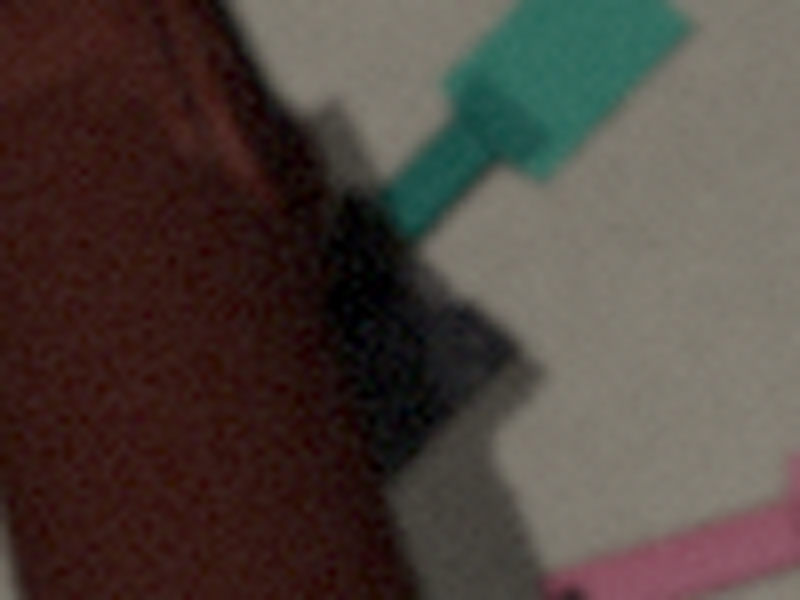

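{"fn": "drive_tool", "kwargs": {"commands": [{"linear": [0.3, -0.2, 0], "spin": 0, "claw": 0.1}, {"linear": [0, 0, 0], "spin": 0, "claw": 0.1}, {"linear": [0, 0, 0], "spin": 0, "claw": 0.1}, {"linear": [0, 0, 0], "spin": 0, "claw": 0.1}, {"linear": [0, 0, 0], "spin": 0, "claw": 0.1}, {"linear": [0, 0, 0], "spin": 0, "claw": 0.1}, {"linear": [0, 0, 0], "spin": 0, "claw": 0.1}, {"linear": [0, 0, -0.3], "spin": 0, "claw": 0.1}]}}

```text
clock: 4.8
tcp_pos: [498.5, 276.0, 34.8]
ee_rot: [[0.642, 0.766, 0.017], [0.766, -0.642, 0.017], [0.024, 0.002, -1.0]]
ft_force: [0.3, 0.8, 0.8]
gripper_width: 44.8
```

{"fn": "drive_tool", "kwargs": {"commands": [{"linear": [0, 0, -0.1], "spin": 0, "claw": 0.1}, {"linear": [0, 0, 0], "spin": 0, "claw": 0.1}, {"linear": [0, 0, -0.2], "spin": 0, "claw": 0.1}, {"linear": [0, 0, -0.1], "spin": 0, "claw": 0.1}, {"linear": [0, 0, 0], "spin": 0, "claw": 0.1}, {"linear": [0, 0, 0], "spin": 0, "claw": 0.1}, {"linear": [0, 0, 0], "spin": 0, "claw": 0.1}, {"linear": [0, 0, 0], "spin": 0, "claw": 0.1}]}}

```text
clock: 5.47
tcp_pos: [496.6, 275.3, 18.3]
ee_rot: [[0.642, 0.767, 0.014], [0.767, -0.642, 0.014], [0.02, 0.001, -1.0]]
ft_force: [-1.4, -0.5, 0.3]
gripper_width: 47.8
```

```bash
python3 shot.py c 310 90 190 170;python3 - <<'E'
from h import *
zoom("","pics/scene_c.png",(310,100,70,60),10,"pics/zc.png")
E
```

```text
5.5667 [496.6 275.4  18.4] [ 0.09 -0.42  0.1 ] 47.96234782176392
[-47.  20.  16. 109.  -7.  51.  23.] jaw 50.09
```

View pics/zc.png

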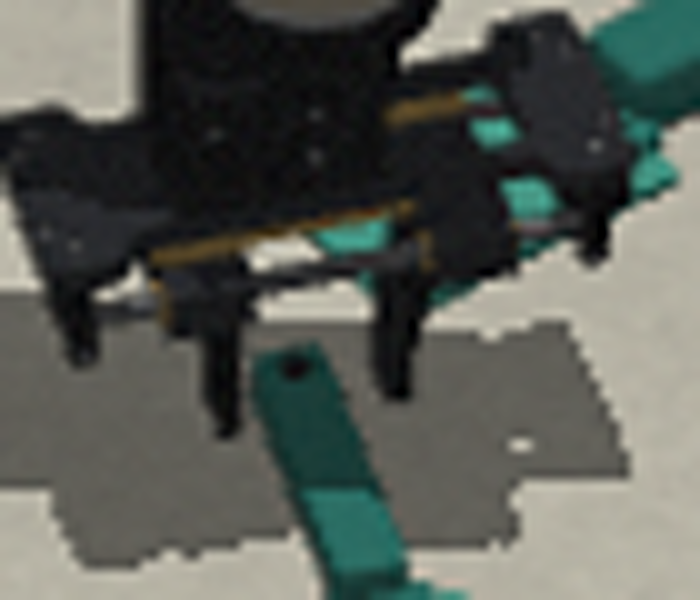

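```bash
python3 - <<'E'
from h import *
R=np.array([[0.642,0.767,0.014],[0.767,-0.642,0.014],[0.02,0.001,-1.0]]);t=np.array([496.6,275.4,18.4])
for x in(-24,24,-31,31):
  for y in(-9.5,9.5):print(x,y,[((proj("scene",t+R@np.array([x,y,z]))-[310,100]+.5)*10).round(0).tolist()[0] for z in(0,10,19)])
Rs=Rz(np.radians(139.8));
for p in[(70,-13,22),(70,13,22),(70,13,0),(62,0,22),(-35,-13,22),(-35,13,22)]:print(p,((proj("scene",Rs@np.array(p,float)+[530,247.1,0])-[310,100]+.5)*10).round(0).tolist()[0])
E
```

```text
-24 -9.5 [[227.0, 398.0], [227.0, 420.0], [227.0, 439.0]]
-24 9.5 [[243.0, 438.0], [242.0, 460.0], [242.0, 479.0]]
24 -9.5 [[367.0, 370.0], [366.0, 392.0], [366.0, 411.0]]
24 9.5 [[384.0, 409.0], [383.0, 431.0], [382.0, 451.0]]
-31 -9.5 [[206.0, 402.0], [206.0, 424.0], [206.0, 444.0]]
-31 9.5 [[222.0, 442.0], [222.0, 464.0], [222.0, 483.0]]
31 -9.5 [[387.0, 366.0], [387.0, 388.0], [386.0, 407.0]]
31 9.5 [[404.0, 405.0], [403.0, 427.0], [403.0, 446.0]]
(70, -13, 22) [321.0, 335.0]
(70, 13, 22) [245.0, 349.0]
(70, 13, 0) [244.0, 397.0]
(62, 0, 22) [290.0, 358.0]
(-35, -13, 22) [413.0, 557.0]
(-35, 13, 22) [335.0, 572.0]
```

```bash
python3 - <<'E'
import cv2,numpy as np
a=cv2.imread("pics/scene_c.png")[120:160,320:365].astype(float)
a=np.clip((a/255)**.5*255,0,255).astype(np.uint8)
cv2.imwrite("pics/ze.png",cv2.resize(a,None,fx=14,fy=14,interpolation=cv2.INTER_NEAREST))
E
```

```text
(no output)
```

View pics/ze.png

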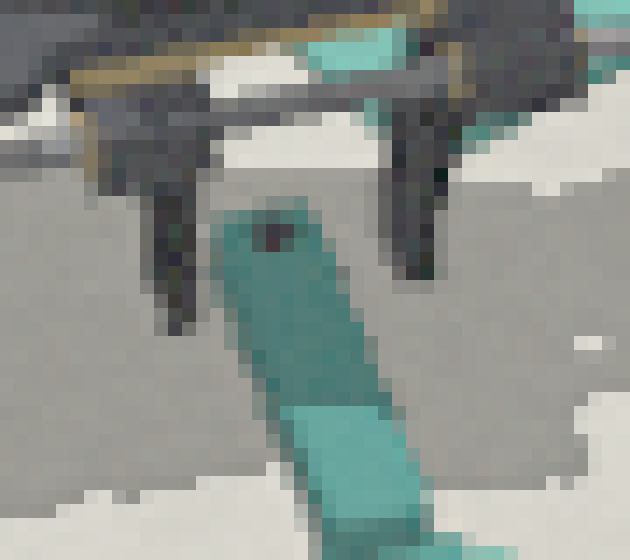

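{"fn": "drive_tool", "kwargs": {"commands": [{"linear": [0, 0, 0], "spin": 0, "claw": -1}, {"linear": [0, 0, 0], "spin": 0, "claw": -1}, {"linear": [0, 0, 0], "spin": 0, "claw": -1}, {"linear": [0, 0, 0], "spin": 0, "claw": -1}, {"linear": [0, 0, 0], "spin": 0, "claw": -1}, {"linear": [0, 0, 0], "spin": 0, "claw": -1}, {"linear": [0, 0, 0], "spin": 0, "claw": -1}, {"linear": [0, 0, 0], "spin": 0, "claw": -1}], "force": 3}}

```text
clock: 6.23
tcp_pos: [497.0, 275.7, 19.1]
ee_rot: [[0.642, 0.767, 0.015], [0.767, -0.642, 0.015], [0.021, 0.001, -1.0]]
ft_force: [0.3, -0.2, 0.6]
gripper_width: 4.3
```

```bash
python3 shot.py d 310 90 190 170
```

```text
6.3333 [497.  275.6  19.1] [-0.25 -0.26 -0.26] 1.7396898099941442
[-47.  20.  16. 109.  -7.  51.  23.] jaw 50.08
```

View pics/c_d.png

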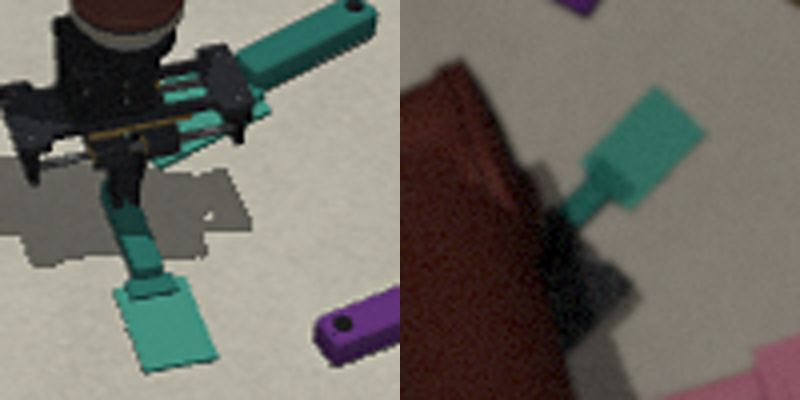

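```bash
python3 - <<'E' | tail -4
from fit import *
def W2(p):return S@Rz(p[2]).T+[p[0],p[1],p[3]]
f=lambda p:np.r_[(proj("top",W2(p))-top).ravel(),(proj("scene",W2(p))-sc).ravel()]
r=least_squares(f,[530,250,2.45,0],x_scale=[10,10,.1,10]);print(r.x,r.cost,np.sqrt(np.diag(np.linalg.inv(r.jac.T@r.jac)))*.6)
r=least_squares(lambda p:f([*p,0]),[530,250,2.45]);print(r.cost)
E
```

```text
top [528.4 247.7] 140.25
scene [532.1 245.8] 139.42
[529.54389355 249.04136647   2.44105178  -4.9383251 ] 2.780455528657635 [0.60748615 0.81808278 0.00684598 1.40453094]
5.019215465592866
```

{"fn": "drive_tool", "kwargs": {"commands": [{"linear": [0, 0, 0], "spin": 0, "claw": 0.15}, {"linear": [0, 0, 0], "spin": 0, "claw": 0.15}, {"linear": [0, 0, 0], "spin": 0, "claw": 0.15}, {"linear": [0, 0, 0], "spin": 0, "claw": 0.15}, {"linear": [0.1, 0.12, 0], "spin": 0, "claw": 0.15}, {"linear": [0, 0, -0.15], "spin": 0, "claw": 0.15}, {"linear": [0, 0, -0.15], "spin": 0, "claw": 0.15}, {"linear": [0, 0, -0.1], "spin": 0, "claw": 0.15}]}}

```text
clock: 7.0
tcp_pos: [506.1, 286.1, 16.0]
ee_rot: [[0.641, 0.767, 0.025], [0.767, -0.641, 0.027], [0.037, 0.002, -0.999]]
ft_force: [-8.8, -1.9, 34.5]
gripper_width: 48.0
```

```bash
python3 shot.py e 310 90 190 170
```

```text
7.1 [506.6 286.6  16.1] [-4.03  3.04 30.68] 49.49789312062965
[-47.  21.  16. 108.  -8.  50.  23.] jaw 50.14
```

View pics/c_e.png

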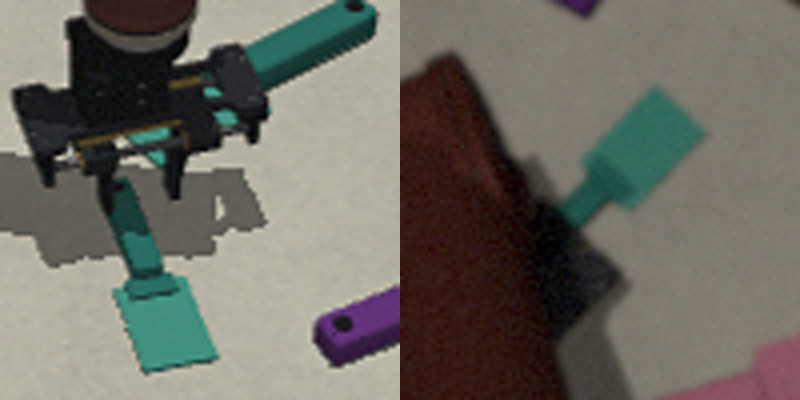

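{"fn": "drive_tool", "kwargs": {"commands": [{"linear": [0, 0, 0.3], "spin": 0, "claw": 0.15}, {"linear": [0, 0, 0.3], "spin": 0, "claw": 0.15}, {"linear": [0, 0, 0.1], "spin": 0, "claw": 0.15}, {"linear": [0, 0, 0], "spin": 0, "claw": 0.15}, {"linear": [0, 0, 0], "spin": 0, "claw": 0.15}, {"linear": [0, 0, 0], "spin": 0, "claw": 0.15}, {"linear": [0, 0, 0], "spin": 0, "claw": 0.15}, {"linear": [0, 0, 0], "spin": 0, "claw": 0.15}]}}

```text
clock: 7.77
tcp_pos: [506.9, 287.4, 37.7]
ee_rot: [[0.64, 0.768, 0.027], [0.767, -0.641, 0.028], [0.039, 0.002, -0.999]]
ft_force: [0.2, 0.3, -0.1]
gripper_width: 49.7
```

```bash
python3 shot.py f 310 90 190 170;python3 - <<'E'
from h import *
zoom("","pics/scene_f.png",(300,80,100,75),8,"pics/zf.png")
s=__import__("cell").ctrl.state();R=s["ee_rot"];t=s["tcp_pos"];print(R.round(3),t)
P=lambda v:((proj("scene",t+R@np.array(v,float))-[300,80]+.5)*8).round(0).tolist()[0]
w=24
for v in[(w,-9.5,19),(w,9.5,19),(-w,-9.5,19),(-w,9.5,19),(w,9.5,-40),(-w,9.5,-40),(95,37.5,-51),(95,-37.5,-51),(-95,37.5,-51),(-95,-37.5,-51),(37.5,95,-51),(-37.5,95,-51)]:print(v,P(v))
E
```

```text
7.8667 [506.9 287.5  37.7] [-0.24 -0.4  -0.54] 49.960806681855665
[-47.  19.  16. 107.  -7.  52.  23.] jaw 50.18
[[ 0.64   0.768  0.027]
 [ 0.767 -0.641  0.029]
 [ 0.039  0.002 -0.999]] [506.87515181 287.4744688   37.74184854]
(24, -9.5, 19) [412.0, 448.0]
(24, 9.5, 19) [426.0, 479.0]
(-24, -9.5, 19) [300.0, 472.0]
(-24, 9.5, 19) [313.0, 503.0]
(24, 9.5, -40) [428.0, 373.0]
(-24, 9.5, -40) [312.0, 398.0]
(95, 37.5, -51) [622.0, 363.0]
(95, -37.5, -51) [562.0, 241.0]
(-95, 37.5, -51) [157.0, 463.0]
(-95, -37.5, -51) [108.0, 336.0]
(37.5, 95, -51) [529.0, 493.0]
(-37.5, 95, -51) [341.0, 534.0]
```

View pics/zf.png

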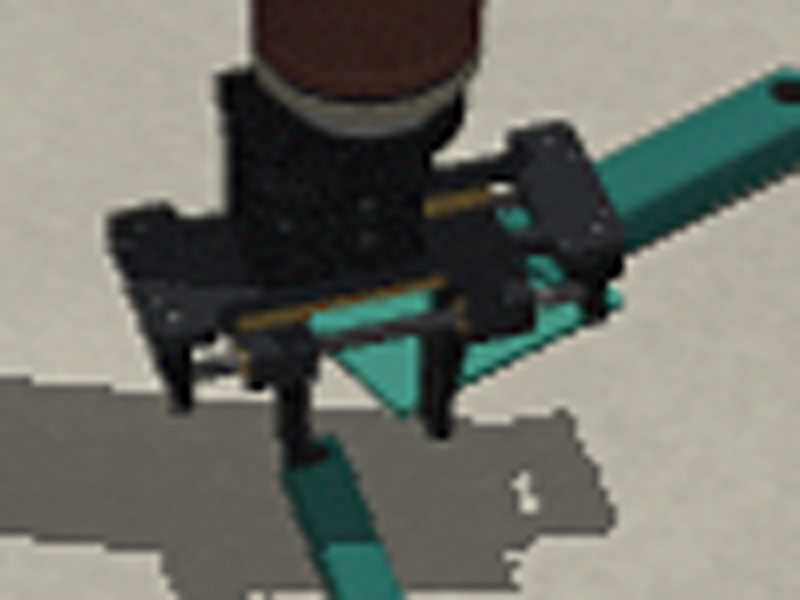

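{"fn": "drive_tool", "kwargs": {"commands": [{"linear": [-0.6, -0.16, 0], "spin": 0, "claw": 0.15}, {"linear": [0, 0, 0], "spin": 0, "claw": 0.15}, {"linear": [0, 0, -0.2], "spin": 0, "claw": 0.15}, {"linear": [0, 0, -0.2], "spin": 0, "claw": 0.15}, {"linear": [0, 0, -0.2], "spin": 0, "claw": 0.15}, {"linear": [0, 0, -0.1], "spin": 0, "claw": 0.15}, {"linear": [0, 0, 0], "spin": 0, "claw": 0.15}, {"linear": [0, 0, 0], "spin": 0, "claw": 0.15}]}}

```text
clock: 8.53
tcp_pos: [489.1, 282.2, 12.9]
ee_rot: [[0.64, 0.768, 0.026], [0.767, -0.641, 0.027], [0.038, 0.003, -0.999]]
ft_force: [-0.1, 1.0, -0.0]
gripper_width: 50.1
```

```bash
python3 shot.py g 310 90 190 170;python3 - <<'E'
from h import *
zoom("","pics/scene_g.png",(300,90,100,75),8,"pics/zg.png")
E
```

```text
8.6333 [489.2 282.2  13.2] [-0.36 -0.32 -0.56] 49.974826071059226
[-48.  19.  16. 111.  -8.  49.  22.] jaw 50.15
```

View pics/zg.png

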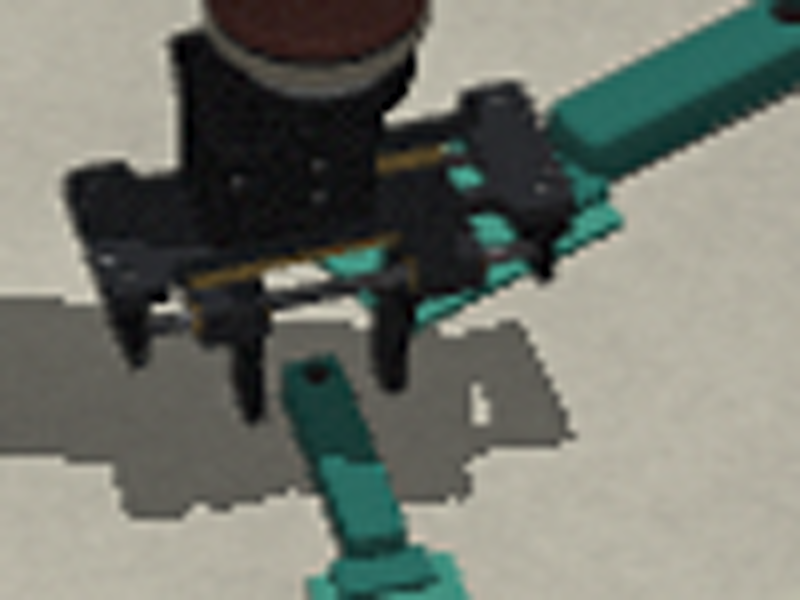

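{"fn": "drive_tool", "kwargs": {"commands": [{"linear": [0, 0, -0.15], "spin": 0, "claw": 0.15}, {"linear": [0, 0, -0.15], "spin": 0, "claw": 0.15}, {"linear": [0, 0, 0], "spin": 0, "claw": 0.15}, {"linear": [0, 0, 0], "spin": 0, "claw": 0.0}, {"linear": [0, 0, 0], "spin": 0, "claw": -0.2}, {"linear": [0, 0, 0], "spin": 0, "claw": -0.4}, {"linear": [0, 0, 0], "spin": 0, "claw": -1}, {"linear": [0, 0, 0], "spin": 0, "claw": -1}]}}

```text
clock: 9.3
tcp_pos: [489.8, 282.6, 4.0]
ee_rot: [[0.64, 0.768, 0.027], [0.767, -0.641, 0.028], [0.039, 0.003, -0.999]]
ft_force: [0.5, 0.1, -0.4]
gripper_width: 26.5
```

{"fn": "drive_tool", "kwargs": {"commands": [{"linear": [0, 0, 0], "spin": 0, "claw": -1}, {"linear": [0, 0, 0], "spin": 0, "claw": -1}, {"linear": [0, 0, 0], "spin": 0, "claw": -1}, {"linear": [0, 0, 0], "spin": 0, "claw": -1}, {"linear": [0, 0, 0], "spin": 0, "claw": -1}, {"linear": [0, 0, 0], "spin": 0, "claw": -1}, {"linear": [0, 0, 0], "spin": 0, "claw": -1}, {"linear": [0, 0, 0], "spin": 0, "claw": -1}]}}

```text
clock: 9.97
tcp_pos: [489.8, 282.5, 4.1]
ee_rot: [[0.64, 0.768, 0.027], [0.767, -0.641, 0.028], [0.039, 0.003, -0.999]]
ft_force: [-0.1, 0.2, -0.3]
gripper_width: 26.3
```

```bash
python3 shot.py hh 310 90 190 170
```

```text
10.0667 [489.8 282.5   4.1] [ 0.14 -0.22 -0.99] 26.261742091105347
[-48.  20.  16. 111.  -8.  48.  22.] jaw 50.14
```

View pics/c_hh.png

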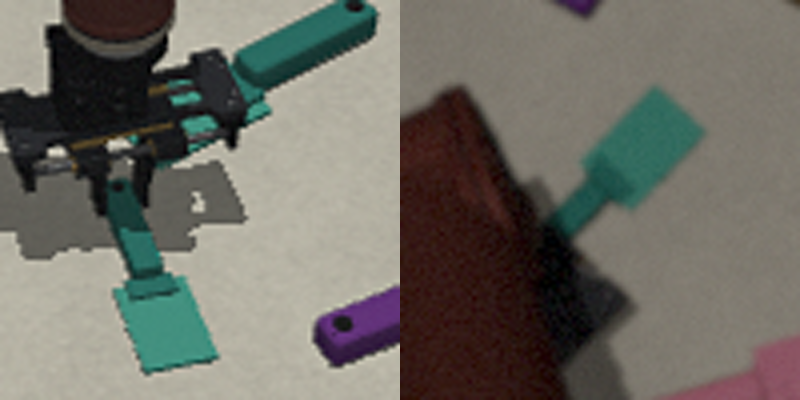

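{"fn": "drive_tool", "kwargs": {"commands": [{"linear": [0, 0, 0.15], "spin": 0, "claw": -1}, {"linear": [0.02, 0, 0.15], "spin": 0, "claw": -1}, {"linear": [0.02, -0.02, 0.15], "spin": 0, "claw": -1}, {"linear": [0.03, -0.03, 0.15], "spin": 0, "claw": -1}, {"linear": [0.04, -0.04, 0.15], "spin": 0, "claw": -1}, {"linear": [0, 0, 0.1], "spin": 0, "claw": -1}, {"linear": [0, 0, 0], "spin": 0, "claw": -1}, {"linear": [0, 0, 0], "spin": 0, "claw": -1}], "force": 3}}

```text
clock: 10.73
tcp_pos: [493.9, 279.6, 33.3]
ee_rot: [[0.641, 0.767, 0.028], [0.767, -0.641, 0.029], [0.041, 0.003, -0.999]]
ft_force: [0.4, -0.4, -1.0]
gripper_width: 26.1
```

```bash
python3 shot.py i 310 90 190 170
```

```text
10.8333 [493.8 279.6  33.1] [ 0.55  0.65 -0.3 ] 25.983580353468763
[-48.  18.  16. 110.  -7.  51.  22.] jaw 50.13
```

View pics/c_i.png

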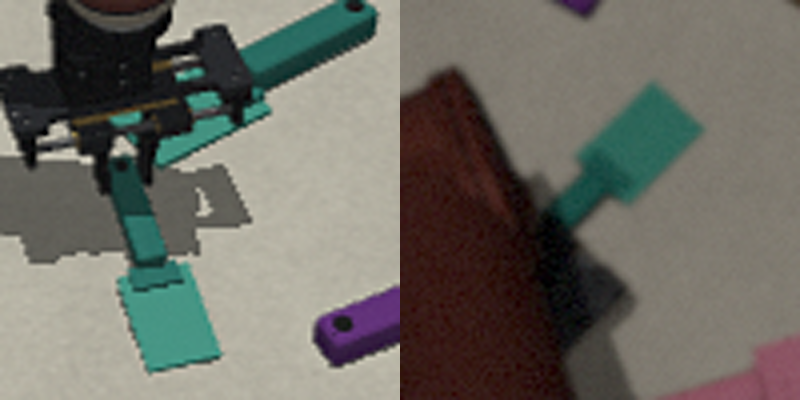

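{"fn": "drive_tool", "kwargs": {"commands": [{"linear": [0.09, -0.07, 0.38], "spin": 0, "claw": -1}, {"linear": [0.11, -0.09, 0.37], "spin": 0, "claw": -1}, {"linear": [0.13, -0.11, 0.36], "spin": 0, "claw": -1}, {"linear": [0.15, -0.12, 0.34], "spin": 0, "claw": -1}, {"linear": [0.17, -0.14, 0.33], "spin": 0, "claw": -1}, {"linear": [0.19, -0.16, 0.31], "spin": 0, "claw": -1}, {"linear": [0.2, -0.17, 0.27], "spin": 0, "claw": -1}, {"linear": [0, 0, 0], "spin": 0, "claw": -1}], "force": 3}}

```text
clock: 11.5
tcp_pos: [528.9, 250.0, 112.8]
ee_rot: [[0.641, 0.767, 0.03], [0.766, -0.642, 0.029], [0.041, 0.004, -0.999]]
ft_force: [0.7, -0.4, -0.6]
gripper_width: 25.8
```

```bash
python3 shot.py j 310 90 190 170
```

```text
11.6 [527.1 251.  110.9] [-0.13  0.25 -1.11] 25.908456980397396
[-45.  15.  18. 104.  -6.  61.  26.] jaw 50.15
```

View pics/c_j.png

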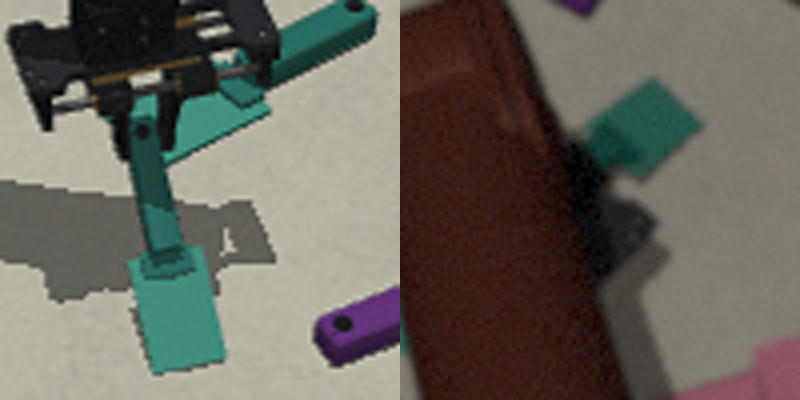

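{"fn": "drive_tool", "kwargs": {"commands": [{"linear": [0.08, -0.07, 0.13], "spin": 0, "claw": -1}, {"linear": [0, 0, 0], "spin": 0, "claw": -1}, {"linear": [0, 0, 0], "spin": 0, "claw": -1}, {"linear": [0, 0, 0], "spin": 0, "claw": -1}, {"linear": [0, 0, 0], "spin": 0, "claw": -1}, {"linear": [0, 0, 0], "spin": 0, "claw": -1}, {"linear": [0, 0, 0], "spin": 0, "claw": -1}, {"linear": [0, 0, 0], "spin": 0, "claw": -1}], "force": 3}}

```text
clock: 12.27
tcp_pos: [526.8, 249.9, 112.0]
ee_rot: [[0.638, 0.77, 0.023], [0.769, -0.638, 0.026], [0.035, 0.001, -0.999]]
ft_force: [-0.2, 0.2, -1.4]
gripper_width: 25.6
```

{"fn": "drive_tool", "kwargs": {"commands": [{"linear": [0, 0, 0], "spin": 0, "claw": -1}, {"linear": [0, 0, 0], "spin": 0, "claw": -1}, {"linear": [0, 0, 0], "spin": 0, "claw": -1}, {"linear": [0, 0, 0], "spin": 0, "claw": -1}, {"linear": [0, 0, 0], "spin": 0, "claw": -1}, {"linear": [0, 0, 0.3], "spin": 0, "claw": -1}, {"linear": [0, 0, 0.6], "spin": -0.2, "claw": -1}, {"linear": [0, 0, 0.8], "spin": -0.4, "claw": -1}], "force": 60}}

```text
clock: 12.93
tcp_pos: [523.4, 248.1, 160.1]
ee_rot: [[0.67, 0.742, 0.016], [0.742, -0.67, 0.02], [0.025, -0.002, -1.0]]
ft_force: [1.6, 0.3, 0.5]
gripper_width: 25.1
```

{"fn": "drive_tool", "kwargs": {"commands": [{"linear": [-0.2, -0.8, 0.5], "spin": -0.2, "claw": -1}, {"linear": [-0.26, -0.92, 0.5], "spin": -0.2, "claw": -1}, {"linear": [-0.26, -0.92, 0.4], "spin": -0.2, "claw": -1}, {"linear": [-0.26, -0.92, 0.4], "spin": -0.2, "claw": -1}, {"linear": [-0.26, -0.92, 0.3], "spin": -0.2, "claw": -1}, {"linear": [-0.26, -0.92, 0.3], "spin": -0.2, "claw": -1}, {"linear": [-0.26, -0.92, 0.3], "spin": -0.2, "claw": -1}, {"linear": [-0.2, -0.5, 0.1], "spin": 0, "claw": -1}]}}

```text
clock: 13.6
tcp_pos: [462.5, 40.1, 256.9]
ee_rot: [[0.74, 0.673, 0.025], [0.672, -0.74, 0.024], [0.035, -0.001, -0.999]]
ft_force: [0.8, -0.6, -0.6]
gripper_width: 25.3
```

```bash
python3 shot.py k 240 120 260 140
```

```text
13.7 [462.5  40.6 256.4] [ 0.48  0.36 -0.52] 25.13316235350998
[-38.  -7.  26. 107.   2.  77.  30.] jaw 42.26
```

View pics/scene_k.png

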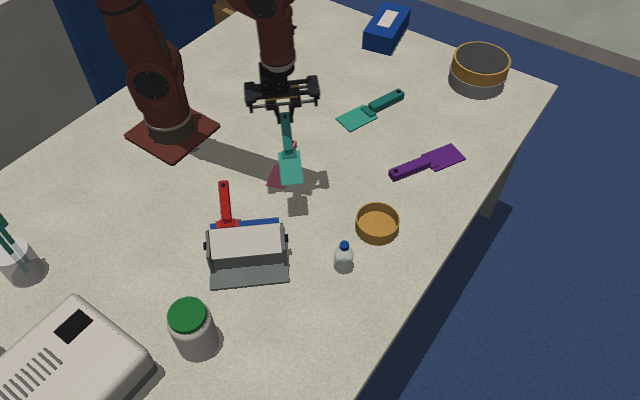

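View pics/top_k.png

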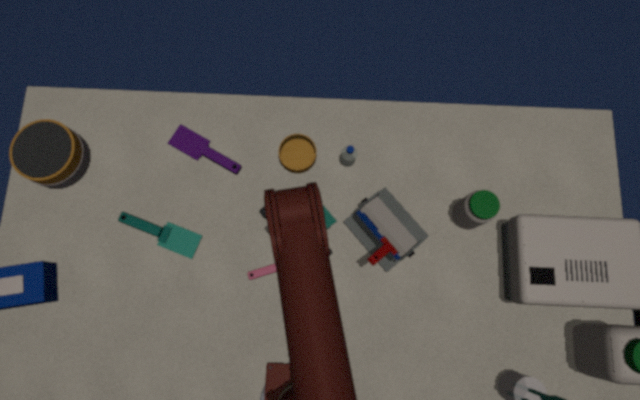

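```bash
python3 - <<'E'
from h import *
zoom("","pics/scene_k.png",(262,100,50,90),6.6,"pics/zk.png")
zoom("","pics/top_k.png",(290,180,60,60),8,"pics/zkt.png")
a=cv2.imread("pics/zk.png");b=cv2.imread("pics/zkt.png");c=np.zeros((600,820,3),np.uint8);c[:594,:330]=a[:594,:330];c[:480,340:820]=b;cv2.imwrite("pics/zk2.png",c[:,:800])
E
```

```text
(no output)
```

View pics/zk2.png

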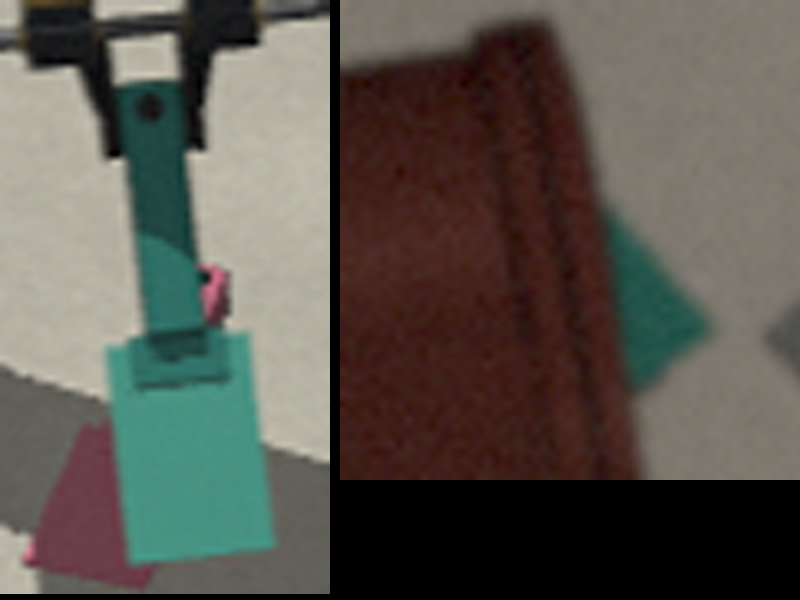

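```bash
cat > fs.py <<'E'
from h import *
from scipy.spatial.transform import Rotation as RR
p4=np.load("p2.npy")
D={"top":p4[11:13],"scene":p4[13:15]}
S=np.array([(-125,-30,4),(-125,30,4),(-35,-30,4),(-35,30,4),(70,-13,22),(70,13,22)],float)
def Rs(y,pi,ro):return RR.from_euler("ZYX",[y,-pi,ro],degrees=True).as_matrix()
def fit(sc,topc,jaw):
    def f(q):
        R=Rs(q[3],q[4],q[5]);P=S@R.T+q[:3]
        o=[(proj("scene",P)+D["scene"]-sc).ravel()]
        for i,u in topc:o.append((proj("top",P[i])+D["top"]-u).ravel())
        return np.r_[np.concatenate(o)/.6,(q[3]-jaw-90)/1.,q[5]/2.5]
    r=least_squares(f,[500,0,200,jaw+90,38,0],x_scale=[10,10,10,1,1,1])
    s=np.sqrt(np.diag(np.linalg.inv(r.jac.T@r.jac)))
    return r.x,s,r.fun
E
python3 - <<'E'
from fs import *
U=lambda p,f,o:((np.array(p)+.5)/f-.5+np.array(o))
sc=np.array([U(p,6.6,(262,100)) for p in[(275,547),(128,563),(248,332),(107,347),(183,80),(118,85)]])
q,s,f=fit(sc,[(1,U((370,330),8,(290,180)))],42.26)
print(q.round(1),s.round(1));print(f.round(1))
R=Rs(*q[3:]);tip=q[:3]+R@np.array([-125,0,2.]);print("tip",tip.round(1),"tip-TCP",(tip-[462.5,40.5,256.5]).round(1))
g=R.T@(np.array([462.5,40.5,256.5])-q[:3]);print("TCP reading in scraper",g.round(1))
E
```

```text
[479.7  27.4 212.4 132.8  33.   -0.6] [2.3 2.6 4.2 0.5 2.8 2.3]
[-0.6  0.1 -0.1 -0.3  0.4  0.4 -0.5  0.1 -0.1 -0.2  0.4 -0.  -0.3 -0.4
  0.6 -0.3]
tip [551.7 -50.3 146.1] tip-TCP [  89.2  -90.8 -110.4]
TCP reading in scraper [41.9  3.4 25.4]
```

{"fn": "drive_tool", "kwargs": {"commands": [{"linear": [-0.16, -0.66, -0.1], "spin": -0.1, "claw": -1}, {"linear": [-0.16, -0.66, -0.1], "spin": 0, "claw": -1}, {"linear": [-0.16, -0.66, -0.1], "spin": 0, "claw": -1}, {"linear": [-0.16, -0.66, -0.1], "spin": 0, "claw": -1}, {"linear": [-0.1, -0.5, -0.1], "spin": 0, "claw": -1}, {"linear": [0, -0.1, -0.1], "spin": 0, "claw": -1}, {"linear": [0, 0, 0], "spin": 0, "claw": -1}, {"linear": [0, 0, 0], "spin": 0, "claw": -1}]}}

```text
clock: 14.37
tcp_pos: [440.0, -51.2, 237.0]
ee_rot: [[0.736, 0.677, 0.025], [0.676, -0.736, 0.027], [0.037, -0.003, -0.999]]
ft_force: [-0.6, 0.2, -1.0]
gripper_width: 25.5
```

```bash
python3 shot.py l 190 120 310 160; python3 - <<'E'
from h import *
zoom("","pics/scene_l.png",(190,120,110,120),5,"pics/zl.png")
E
```

```text
14.4667 [440.1 -50.8 237.1] [ 0.15 -0.16 -1.04] 25.290822307746716
[-34. -10.  32. 111.   4.  76.  40.] jaw 42.62
```

View pics/zl.png

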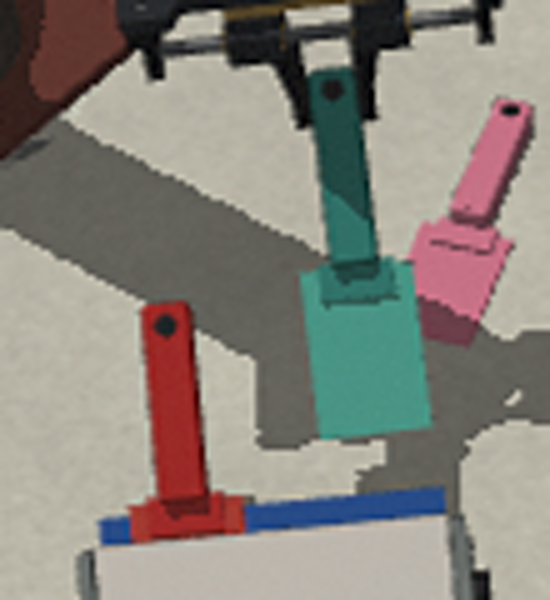

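View pics/c_l.png

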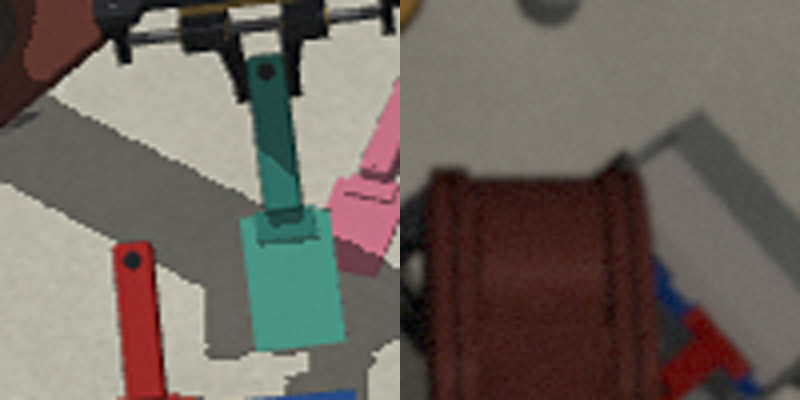

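```bash
cat > gm.py <<'E'
from fs import *
U=lambda p,f,o:((np.array(p)+.5)/f-.5+np.array(o))
M=np.array([542.2,-175.7,94.2]);a=np.radians(40);yw=np.radians(131.8)
hd=np.array([np.cos(yw),np.sin(yw),0]);Z=np.array([0,0,1.])
ug=hd*np.cos(a)+Z*np.sin(a);yg=np.cross(Z,hd);zg=np.cross(ug,yg)
Gm=np.c_[ug,yg,zg]
def g2w(v):return M+Gm@np.array(v,float)
def w2g(P):return Gm.T@(np.array(P)-M)
E
python3 - <<'E'
from gm import *
sc=np.array([U(p,5,(190,120)) for p in[(431,427),(320,438),(412,262),(301,274),(355,68),(308,73)]])
q,s,f=fit(sc,[],42.6)
print(q.round(1),s.round(1));print(f.round(1))
R=Rs(*q[3:]);tip=q[:3]+R@np.array([-125,0,2.]);print("tip",tip.round(1),w2g(tip).round(1))
for t in ([45,0,5],[45,-10,5],[45,-14,5],[45,-10,0],[14,0,0]):
  print(t,(((proj("scene",g2w(t))+D["scene"])-[190,120]+.5)*5).round(0))
# fix z by known tip z=TCPz-110.4
E
```

```text
[455.6 -65.6 193.3 133.5  43.   -1.2] [20.5 20.8 33.9  0.6 16.   2.3]
[-0.3 -0.1 -0.2  0.3 -0.1 -0.1 -0.2 -0.2  0.8  0.1  0.1  0.   0.9 -0.5]
tip [ 519.5 -132.9  109.6] [ 45.9 -11.6 -18.5]
[45, 0, 5] [[352. 438.]]
[45, -10, 5] [[371. 436.]]
[45, -14, 5] [[379. 435.]]
[45, -10, 0] [[371. 436.]]
[14, 0, 0] [[358. 495.]]
```

{"fn": "drive_tool", "kwargs": {"commands": [{"linear": [-0.12, -0.1, 0], "spin": -0.2, "claw": -1}, {"linear": [-0.12, -0.1, 0], "spin": 0, "claw": -1}, {"linear": [0.16, -0.18, -0.12], "spin": 0, "claw": -1}, {"linear": [0.16, -0.18, -0.12], "spin": 0, "claw": -1}, {"linear": [0.16, -0.18, -0.12], "spin": 0, "claw": -1}, {"linear": [0, 0, 0], "spin": 0, "claw": -1}, {"linear": [0, 0, 0], "spin": 0, "claw": -1}, {"linear": [0, 0, 0], "spin": 0, "claw": -1}]}}

```text
clock: 15.13
tcp_pos: [449.0, -73.3, 225.1]
ee_rot: [[0.743, 0.668, 0.025], [0.668, -0.744, 0.026], [0.036, -0.002, -0.999]]
ft_force: [0.2, -0.4, -0.4]
gripper_width: 25.0
```

```bash
cat > tipst.py <<'E'
from gm import *
from cell import ctrl
s=ctrl.state();t=s["tcp_pos"];jaw=np.degrees(np.arctan2(s["ee_rot"][1,0],s["ee_rot"][0,0]))
o=Rz(np.radians(jaw-42.4))@np.array([88.5,-95,-110.4])
print("clk",s["clock"],"tcp",t.round(1),"jaw",jaw.round(2),"tip guide est",w2g(t+o).round(1),"F guide",(Gm.T@s["ft_force"]).round(1))
E
python3 shot.py m 190 120 310 160; python3 tipst.py; python3 - <<'E'
from h import *
zoom("","pics/scene_m.png",(190,120,110,120),5,"pics/zm.png")
E
```

```text
15.2333 [449.  -73.  225.2] [ 0.21  0.04 -0.63] 25.415908142588336
[-33.  -8.  35. 111.   3.  74.  43.] jaw 41.96
clk 15.2333 tcp [449.  -73.  225.2] jaw 41.96 tip guide est [20.1 -0.6 10.1] F guide [-0.5 -0.2 -0.4]
```

View pics/zm.png

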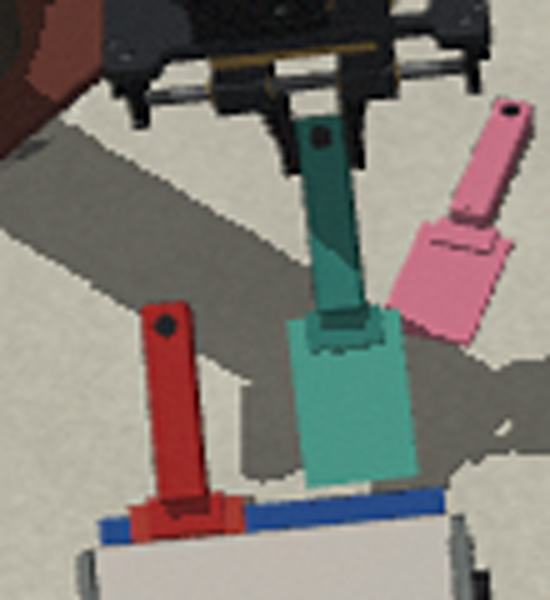

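{"fn": "drive_tool", "kwargs": {"commands": [{"linear": [0.07, -0.11, -0.11], "spin": 0, "claw": -1}, {"linear": [0.07, -0.11, -0.11], "spin": 0, "claw": -1}, {"linear": [0.06, -0.1, -0.1], "spin": 0, "claw": -1}, {"linear": [0, 0, 0], "spin": 0, "claw": -1}, {"linear": [0, 0, 0], "spin": 0, "claw": -1}, {"linear": [0, 0, 0], "spin": 0, "claw": -1}, {"linear": [0, 0, 0], "spin": 0, "claw": -1}, {"linear": [0, 0, 0], "spin": 0, "claw": -1}]}}

```text
clock: 15.9
tcp_pos: [455.5, -83.3, 214.7]
ee_rot: [[0.743, 0.669, 0.025], [0.669, -0.743, 0.026], [0.036, -0.002, -0.999]]
ft_force: [0.2, 0.3, 0.1]
gripper_width: 24.9
```

```bash
python3 shot.py n 190 120 310 160; python3 tipst.py; python3 - <<'E'
from h import *
zoom("","pics/scene_n.png",(230,190,70,60),10,"pics/zn.png")
E
```

```text
16.0 [455.5 -83.3 214.7] [0.41 0.21 0.01] 24.96022468113576
[-32.  -7.  36. 111.   2.  73.  45.] jaw 42.0
clk 16.0 tcp [455.5 -83.3 214.7] jaw 42.0 tip guide est [4.1 1.3 9.8] F guide [-0.1 -0.5  0.1]
```

View pics/zn.png

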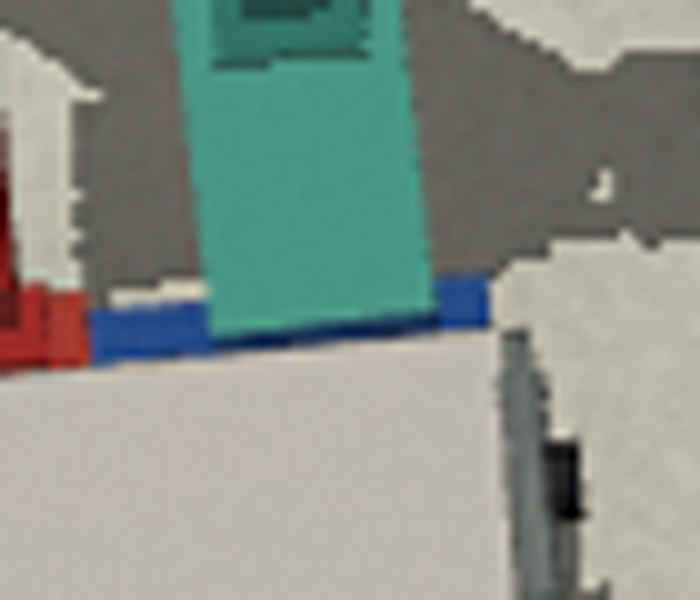

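{"fn": "drive_tool", "kwargs": {"commands": [{"linear": [-0.04, 0.04, -0.02], "spin": 0, "claw": -1}, {"linear": [-0.03, 0.03, -0.04], "spin": 0, "claw": -1}, {"linear": [-0.03, 0.03, -0.04], "spin": 0, "claw": -1}, {"linear": [0, 0, 0], "spin": 0, "claw": -1}, {"linear": [0, 0, 0], "spin": 0, "claw": -1}, {"linear": [0, 0, 0], "spin": 0, "claw": -1}, {"linear": [0, 0, 0], "spin": 0, "claw": -1}, {"linear": [0, 0, 0], "spin": 0, "claw": -1}]}}

```text
clock: 16.67
tcp_pos: [452.3, -79.8, 211.7]
ee_rot: [[0.742, 0.67, 0.026], [0.669, -0.743, 0.026], [0.037, -0.002, -0.999]]
ft_force: [0.0, -0.0, 0.4]
gripper_width: 25.1
```

```bash
python3 tipst.py
```

```text
clk 16.6667 tcp [452.3 -79.8 211.7] jaw 42.03 tip guide est [5.8 1.3 4.4] F guide [0.2 0.  0.3]
```

{"fn": "drive_tool", "kwargs": {"commands": [{"linear": [-0.02, 0.03, -0.04], "spin": 0, "claw": -1}, {"linear": [0, 0, 0], "spin": 0, "claw": -1}, {"linear": [-0.02, 0.03, -0.04], "spin": 0, "claw": -1}, {"linear": [0, 0, 0], "spin": 0, "claw": -1}, {"linear": [0, 0, 0], "spin": 0, "claw": -1}, {"linear": [0, 0, 0], "spin": 0, "claw": -1}, {"linear": [0, 0, 0], "spin": 0, "claw": -1}, {"linear": [0, 0, 0], "spin": 0, "claw": -1}]}}

```text
clock: 17.33
tcp_pos: [451.7, -78.4, 209.8]
ee_rot: [[0.743, 0.669, 0.028], [0.669, -0.743, 0.025], [0.038, -0.0, -0.999]]
ft_force: [0.4, -0.3, 0.5]
gripper_width: 25.0
```

```bash
python3 tipst.py
```

```text
clk 17.3333 tcp [451.7 -78.4 209.8] jaw 42.01 tip guide est [5.7 0.9 2.1] F guide [-0.1 -0.1  0.7]
```

{"fn": "drive_tool", "kwargs": {"commands": [{"linear": [-0.02, 0.03, -0.04], "spin": 0, "claw": -1}, {"linear": [0, 0, 0], "spin": 0, "claw": -1}, {"linear": [-0.02, 0.02, -0.03], "spin": 0, "claw": -1}, {"linear": [0, 0, 0], "spin": 0, "claw": -1}, {"linear": [0, 0, 0], "spin": 0, "claw": -1}, {"linear": [0, 0, 0], "spin": 0, "claw": -1}, {"linear": [0, 0, 0], "spin": 0, "claw": -1}, {"linear": [0, 0, 0], "spin": 0, "claw": -1}]}}

```text
clock: 18.0
tcp_pos: [451.0, -77.3, 208.2]
ee_rot: [[0.743, 0.669, 0.03], [0.669, -0.743, 0.025], [0.039, 0.001, -0.999]]
ft_force: [0.0, -1.8, 1.8]
gripper_width: 25.3
```

```bash
python3 tipst.py
```

```text
clk 18.0 tcp [451.  -77.3 208.2] jaw 42.0 tip guide est [ 5.6  0.6 -0. ] F guide [0.2 1.1 2.3]
```

{"fn": "drive_tool", "kwargs": {"commands": [{"linear": [0.06, -0.07, -0.05], "spin": 0, "claw": -1}, {"linear": [0.05, -0.06, -0.06], "spin": 0, "claw": -1}, {"linear": [0.05, -0.06, -0.06], "spin": 0, "claw": -1}, {"linear": [0.05, -0.06, -0.06], "spin": 0, "claw": -1}, {"linear": [0, 0, 0], "spin": 0, "claw": -1}, {"linear": [0, 0, 0], "spin": 0, "claw": -1}, {"linear": [0, 0, 0], "spin": 0, "claw": -1}, {"linear": [0, 0, 0], "spin": 0, "claw": -1}], "force": 20}}

```text
clock: 18.67
tcp_pos: [457.7, -84.9, 199.5]
ee_rot: [[0.742, 0.669, 0.028], [0.669, -0.743, 0.026], [0.038, -0.0, -0.999]]
ft_force: [0.2, -0.3, 1.0]
gripper_width: 25.7
```

```bash
python3 shot.py o 190 120 310 160; python3 tipst.py; python3 - <<'E'
from h import *
zoom("","pics/scene_o.png",(220,130,70,120),5,"pics/zo.png")
E
```

```text
18.7667 [457.6 -84.9 199.6] [ 0.8  -0.29  0.08] 26.18703979520944
[-32.  -6.  37. 112.   2.  71.  46.] jaw 42.02
clk 18.7667 tcp [457.6 -84.9 199.6] jaw 42.02 tip guide est [-7.7  0.8 -0.1] F guide [-0.5 -0.4  0.5]
```

View pics/zo.png

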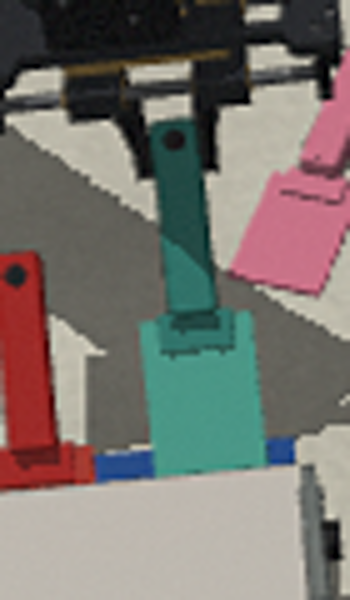

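{"fn": "drive_tool", "kwargs": {"commands": [{"linear": [0.06, -0.06, -0.07], "spin": 0, "claw": -1}, {"linear": [0.06, -0.07, -0.07], "spin": 0, "claw": -1}, {"linear": [0.06, -0.06, -0.07], "spin": 0, "claw": -1}, {"linear": [0.06, -0.07, -0.07], "spin": 0, "claw": -1}, {"linear": [0, 0, 0], "spin": 0, "claw": -1}, {"linear": [0, 0, 0], "spin": 0, "claw": -1}, {"linear": [0, 0, 0], "spin": 0, "claw": -1}, {"linear": [0, 0, 0], "spin": 0, "claw": -1}], "force": 20}}

```text
clock: 19.43
tcp_pos: [465.9, -93.3, 190.5]
ee_rot: [[0.742, 0.67, 0.029], [0.669, -0.743, 0.026], [0.039, -0.0, -0.999]]
ft_force: [0.6, -0.7, 0.6]
gripper_width: 25.8
```

```bash
python3 tipst.py
```

```text
clk 19.4333 tcp [465.9 -93.3 190.5] jaw 42.04 tip guide est [-22.5   0.2   0.5] F guide [-0.3  0.   1.1]
```

{"fn": "drive_tool", "kwargs": {"commands": [{"linear": [0.06, -0.07, -0.08], "spin": 0, "claw": -1}, {"linear": [0.06, -0.07, -0.08], "spin": 0, "claw": -1}, {"linear": [0.06, -0.07, -0.08], "spin": 0, "claw": -1}, {"linear": [0.06, -0.07, -0.08], "spin": 0, "claw": -1}, {"linear": [0.06, -0.07, -0.08], "spin": 0, "claw": -1}, {"linear": [0, 0, 0], "spin": 0, "claw": -1}, {"linear": [0, 0, 0], "spin": 0, "claw": -1}, {"linear": [0, 0, 0], "spin": 0, "claw": -1}], "force": 20}}

```text
clock: 20.1
tcp_pos: [475.8, -102.8, 179.0]
ee_rot: [[0.74, 0.672, 0.028], [0.672, -0.74, 0.029], [0.04, -0.003, -0.999]]
ft_force: [-0.7, 1.2, 5.9]
gripper_width: 25.9
```

```bash
python3 tipst.py;python3 shot.py p 190 120 310 160;python3 - <<'E'
from h import *
zoom("","pics/scene_p.png",(220,130,70,120),5,"pics/zp.png")
E
```

```text
clk 20.1 tcp [ 475.8 -102.8  179. ] jaw 42.25 tip guide est [-40.4  -1.4   0.5] F guide [ 4.9 -0.3  3.7]
20.2 [ 475.8 -102.8  179.1] [-0.79  0.97  4.5 ] 26.08050215947962
[-31.  -1.  39. 111.  -1.  68.  51.] jaw 42.26
```

View pics/zp.png

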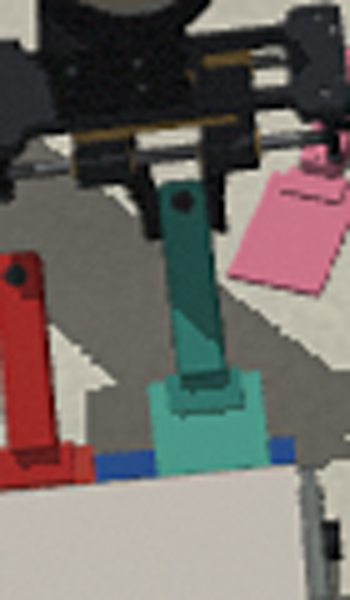

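{"fn": "drive_tool", "kwargs": {"commands": [{"linear": [0.05, -0.06, -0.04], "spin": -0.05, "claw": -1}, {"linear": [0.05, -0.06, -0.06], "spin": 0, "claw": -1}, {"linear": [0.05, -0.06, -0.06], "spin": 0, "claw": -1}, {"linear": [0.05, -0.06, -0.06], "spin": 0, "claw": -1}, {"linear": [0, 0, 0], "spin": 0, "claw": -1}, {"linear": [0, 0, 0], "spin": 0, "claw": -1}, {"linear": [0, 0, 0], "spin": 0, "claw": -1}, {"linear": [0, 0, 0], "spin": 0, "claw": -1}], "force": 12}}

```text
clock: 20.87
tcp_pos: [482.4, -109.2, 172.6]
ee_rot: [[0.741, 0.671, 0.027], [0.67, -0.742, 0.033], [0.042, -0.007, -0.999]]
ft_force: [-2.8, 1.0, 6.1]
gripper_width: 25.8
```

```bash
python3 tipst.py
```

```text
clk 20.8667 tcp [ 482.4 -109.2  172.6] jaw 42.09 tip guide est [-51.5  -1.7   1.4] F guide [5.9 1.4 3.1]
```

{"fn": "drive_tool", "kwargs": {"commands": [{"linear": [0.05, -0.06, -0.04], "spin": 0, "claw": -1}, {"linear": [0.05, -0.06, -0.06], "spin": 0, "claw": -1}, {"linear": [0.05, -0.06, -0.06], "spin": 0, "claw": -1}, {"linear": [0.04, -0.05, -0.05], "spin": 0, "claw": -1}, {"linear": [0, 0, 0], "spin": 0, "claw": -1}, {"linear": [0, 0, 0], "spin": 0, "claw": -1}, {"linear": [0, 0, 0], "spin": 0, "claw": -1}, {"linear": [0, 0, 0], "spin": 0, "claw": -1}], "force": 12}}

```text
clock: 21.53
tcp_pos: [489.1, -116.4, 166.1]
ee_rot: [[0.742, 0.67, 0.026], [0.669, -0.742, 0.036], [0.043, -0.01, -0.999]]
ft_force: [-1.2, 0.9, 5.8]
gripper_width: 26.0
```

```bash
python3 tipst.py;python3 shot.py q 190 120 310 160;python3 - <<'E'
from h import *
zoom("","pics/scene_q.png",(220,130,70,120),5,"pics/zq.png")
E
```

```text
clk 21.5333 tcp [ 489.1 -116.4  166.1] jaw 42.05 tip guide est [-63.2  -1.8   2.8] F guide [4.9 0.3 3.5]
21.6333 [ 489.1 -116.4  166.2] [-0.83  1.42  3.8 ] 26.188543149992704
[-29.   2.  41. 110.  -4.  67.  55.] jaw 42.05
```

View pics/zq.png

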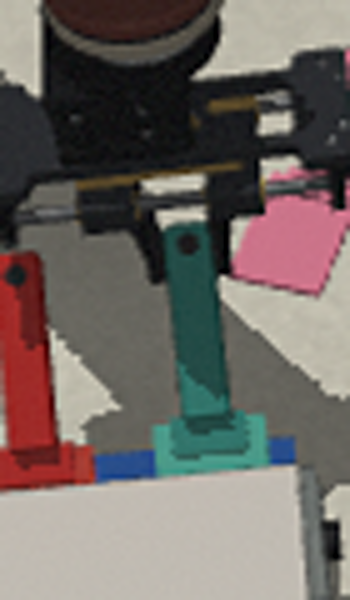

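{"fn": "drive_tool", "kwargs": {"commands": [{"linear": [0.05, -0.05, -0.05], "spin": 0, "claw": -1}, {"linear": [0.04, -0.05, -0.05], "spin": 0, "claw": -1}, {"linear": [0.04, -0.05, -0.05], "spin": 0, "claw": -1}, {"linear": [0, 0, 0], "spin": 0, "claw": -1}, {"linear": [0, 0, 0], "spin": 0, "claw": -1}, {"linear": [0, 0, 0], "spin": 0, "claw": -1}, {"linear": [0, 0, 0], "spin": 0, "claw": -1}, {"linear": [0, 0, 0], "spin": 0, "claw": -1}], "force": 12}}

```text
clock: 22.3
tcp_pos: [493.5, -121.0, 161.6]
ee_rot: [[0.743, 0.669, 0.024], [0.668, -0.743, 0.039], [0.044, -0.013, -0.999]]
ft_force: [-2.6, 1.4, 7.0]
gripper_width: 26.2
```

```bash
python3 tipst.py;python3 shot.py r 190 120 310 160;python3 - <<'E'
from h import *
zoom("","pics/scene_r.png",(220,190,70,50),10,"pics/zr.png")
E
```

```text
clk 22.3 tcp [ 493.5 -121.   161.6] jaw 41.99 tip guide est [-71.   -1.9   3.4] F guide [6.6 1.  3.6]
22.4 [ 493.5 -121.   161.6] [-2.93  1.68  7.2 ] 25.950072348243463
[-29.   4.  41. 110.  -5.  66.  57.] jaw 41.99
```

View pics/zr.png

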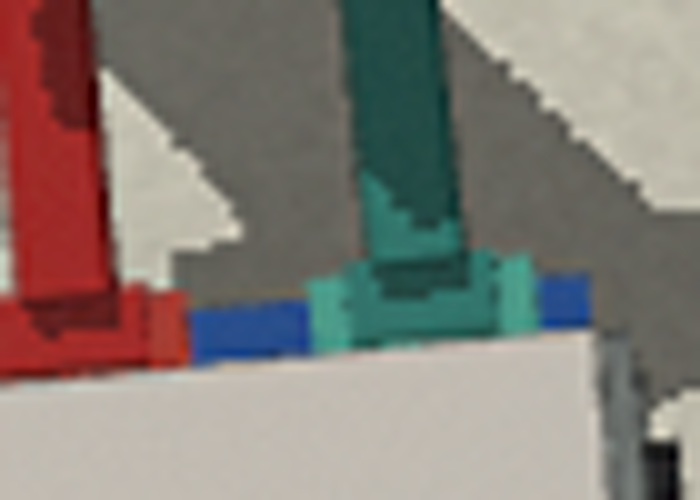

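{"fn": "drive_tool", "kwargs": {"commands": [{"linear": [0.04, -0.04, -0.05], "spin": 0, "claw": -1}, {"linear": [0.03, -0.04, -0.04], "spin": 0, "claw": -1}, {"linear": [0, 0, 0], "spin": 0, "claw": -1}, {"linear": [0, 0, 0], "spin": 0, "claw": -1}, {"linear": [0, 0, 0], "spin": 0, "claw": -1}, {"linear": [0, 0, 0], "spin": 0, "claw": -1}, {"linear": [0, 0, 0], "spin": 0, "claw": -1}, {"linear": [0, 0, 0], "spin": 0, "claw": -1}], "force": 12}}

```text
clock: 23.07
tcp_pos: [495.3, -122.1, 159.6]
ee_rot: [[0.743, 0.669, 0.02], [0.668, -0.743, 0.046], [0.046, -0.02, -0.999]]
ft_force: [-2.2, 1.7, 7.9]
gripper_width: 26.3
```

```bash
python3 tipst.py;python3 shot.py s 190 120 310 160;python3 - <<'E'
from h import *
zoom("","pics/scene_s.png",(220,190,70,50),10,"pics/zs.png")
E
```

```text
clk 23.0667 tcp [ 495.3 -122.1  159.6] jaw 41.93 tip guide est [-73.8  -2.3   3.1] F guide [7.2 0.5 4.3]
23.1667 [ 495.3 -122.1  159.6] [-3.54  1.21  6.74] 26.156087378388435
[-28.   5.  42. 110.  -6.  67.  58.] jaw 41.93
```

View pics/zs.png

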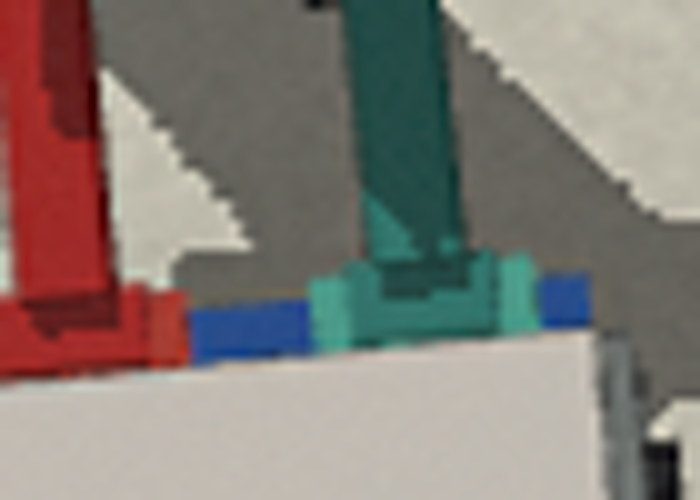

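```bash
python3 - <<'E'
from gm import *
for x in(20,23,26):
  print(x,(proj("scene",g2w([x,-30,0.5]))+D["scene"]).round(1),(proj("scene",g2w([x,60,0.5]))+D["scene"]).round(1),(proj("scene",g2w([x,30,0.5]))+D["scene"]).round(1))
print((proj("scene",g2w([0,-30,23.5]))+D["scene"]).round(1),(proj("scene",g2w([0,60,23.5]))+D["scene"]).round(1))
E
```

```text
20 [[272.1 215.3]] [[238.3 218.3]] [[249.6 217.3]]
23 [[272.  214.2]] [[238.2 217.2]] [[249.5 216.2]]
26 [[271.9 213.1]] [[238.1 216.1]] [[249.4 215.1]]
[[272.6 223.2]] [[238.3 226.4]]
```

{"fn": "drive_tool", "kwargs": {"commands": [{"linear": [0, 0, 0], "spin": 0, "claw": 0.2}, {"linear": [0, 0, 0], "spin": 0, "claw": 0.2}, {"linear": [0, 0, 0], "spin": 0, "claw": 0.2}, {"linear": [0, 0, 0], "spin": 0, "claw": 0.2}, {"linear": [0, 0, 0], "spin": 0, "claw": 0.2}, {"linear": [0, 0, 0], "spin": 0, "claw": 0.2}, {"linear": [0, 0, 0], "spin": 0, "claw": 0.2}, {"linear": [0, 0, 0], "spin": 0, "claw": 0.2}]}}

```text
clock: 23.83
tcp_pos: [494.7, -123.7, 157.4]
ee_rot: [[0.745, 0.667, 0.019], [0.666, -0.745, 0.044], [0.043, -0.02, -0.999]]
ft_force: [-0.0, -0.0, -0.7]
gripper_width: 52.0
```

```bash
python3 tipst.py;python3 shot.py t 190 120 310 160;python3 - <<'E'
from h import *
zoom("","pics/scene_t.png",(220,160,80,75),8,"pics/zt2.png")
E
```

```text
clk 23.8333 tcp [ 494.7 -123.7  157.4] jaw 41.8 tip guide est [-75.8  -0.6   2.1] F guide [-0.5  0.  -0.5]
23.9333 [ 494.7 -123.6  157.5] [ 0.39  0.66 -0.27] 52.18474327284586
[-28.   5.  42. 110.  -6.  66.  58.] jaw 41.8
```

View pics/zt2.png

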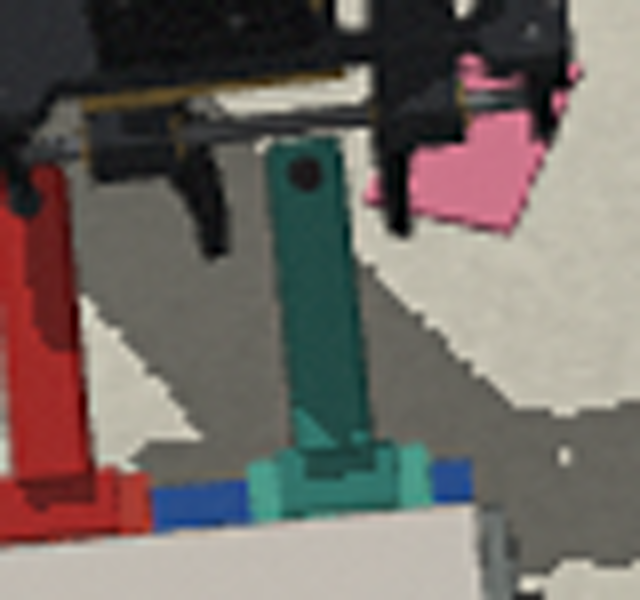

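```bash
python3 - <<'E'
from gm import *
for x in(125,128,131):
  print(x,(proj("scene",g2w([x,0,18.5]))+D["scene"]).round(1),(proj("scene",g2w([x,90,18.5]))+D["scene"]).round(1))
print(U((305,138),8,(220,160)), U((165,80),5,(190,165)))
E
```

```text
125 [[257.1 177. ]] [[222.7 179.9]]
128 [[257.  175.9]] [[222.6 178.8]]
131 [[256.9 174.7]] [[222.5 177.6]]
[257.6875 176.8125] [222.6 180.6]
```

{"fn": "drive_tool", "kwargs": {"commands": [{"linear": [0, 0, 0.3], "spin": 0, "claw": 0.2}, {"linear": [0, 0, 0.6], "spin": 0, "claw": 0.2}, {"linear": [0, 0, 0.8], "spin": 0, "claw": 0.2}, {"linear": [0, 0, 0.9], "spin": 0, "claw": 0.2}, {"linear": [0, 0, 0.9], "spin": 0, "claw": 0.2}, {"linear": [0, 0, 0.8], "spin": 0, "claw": 0.2}, {"linear": [0, 0.3, 0.4], "spin": 0, "claw": 0.2}, {"linear": [0, 0.4, 0], "spin": 0, "claw": 0.2}]}}

```text
clock: 24.6
tcp_pos: [491.9, -105.4, 309.1]
ee_rot: [[0.749, 0.663, 0.018], [0.662, -0.749, 0.043], [0.042, -0.02, -0.999]]
ft_force: [0.0, 0.5, -0.1]
gripper_width: 52.7
```

```bash
python3 shot.py u 190 120 335 180;python3 - <<'E'
from h import *
zoom("","pics/scene_u.png",(210,150,80,75),8,"pics/zu.png")
E
```

```text
24.7 [ 491.6 -103.2  307. ] [ 0.48  0.24 -0.71] 52.216237503284965
[-31.  -3.  39.  98.  -1.  84.  50.] jaw 41.68
```

View pics/zu.png

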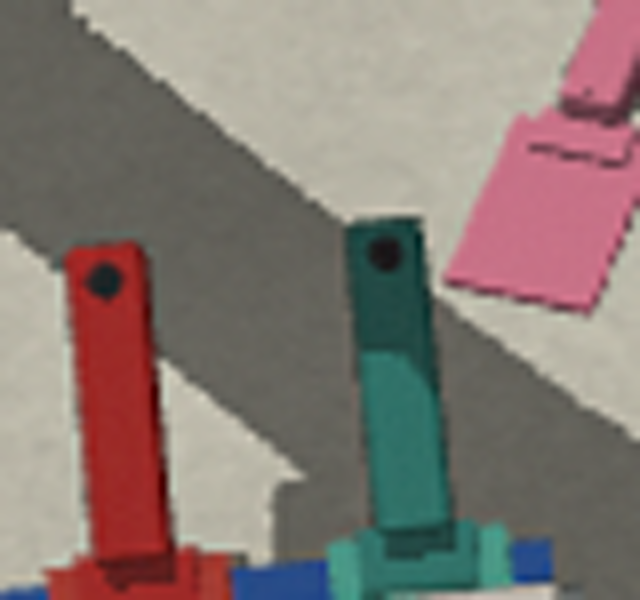

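View pics/c_u.png

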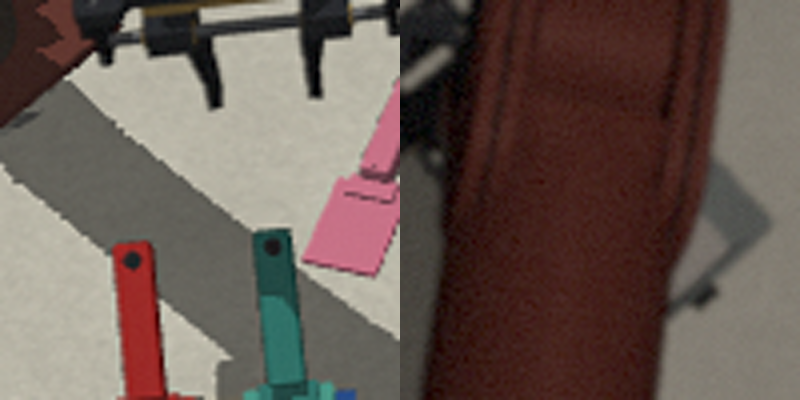

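```bash
python3 -c "
from cell import ctrl
s=ctrl.state();print(s['clock'],abs(s['dq']).max(),s['ft_force'])
print(ctrl.sign_off())"
```

```text
24.7 2.33736692695389 [ 0.4759459   0.23612515 -0.70710434]
the job is handed in; nothing more can be done
None
```

The teal scraper (the smaller teal one) is parked in the empty slot beside the red one, released, and I handed the job in at 24.7 s.

**How it went**
- The tool can't tilt, so I got the slope by gripping the handle end at 3 N and lifting with the blade tip on the bench. At about 38–39° I clamped it.
- I felt for the sill, which gave about 2 N of contact, and slid the blade in. The highest wrist force I read while sliding was about 8 N, well under the 35 N limit; readings came only at the end of each move.

**Last checks**
- **Depth:** seen from the scene camera, the teal scraper sits within about 1.5–2 mm of the red one's depth. On the last push the tool moved about 3 mm and the scraper did not.
- **Sideways:** the estimate is 2–4 mm off the slot's centre line.
- **Released:** the fingers are open to 52 mm, the tool is raised about 150 mm above the parking height, and the wrist force is near zero.
- **Bystanders:** the sieve, bottle and tub were not touched.

**What failed or disagreed**
- The first two grasp attempts closed above the handle, and one descent pressed on something, probably the handle's top, with about 34 N. By both pictures and touch, the tool was about 24 mm higher than its z reading, and I corrected for that.
- One picture fit put the tilt at 33° ± 3, against 38–39° by geometry. The blade went in without forcing.
- The tool leaned about 2.5° by the end.
- The scene camera looks almost straight down on the slot, so I checked the blade's height in the slot only by feel and by how it fitted.

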